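# Make up the oil-immersion and phase-alignment kits

## Robot

A 6-joint arm with a two-finger parallel gripper is mounted at the origin on a cart in front of the work surface, level with it; the furniture and walls round the work are solid. World frame = base frame: x ahead of the robot, y to its left, z up, the work surface at z = 0. Lengths are in mm, angles in rad, forces in N, time in s.
With the tool pointing down it reaches from about 325 to 775 mm from the base axis. Payload 5.5 kg.
Tool frame: the origin (TCP) lies at the very end of the fingers, on their centre line; the grasp point (between the pads) lies 19 mm behind it; z points along the fingers, x is the direction in which the jaws open and shut, and the axes are right-handed (so a half turn about z gives the same grasp; the last joint's range is limited). The gripper opens to 88 mm and grips with 3 to 60 N. Pads are 20 mm wide; open, the fingers measure 115 mm over their backs; the gripper's body (75 mm by 178 mm) begins 61 mm behind the grasp point.
Start: joints at [1.136, 0.091, 1.231, -0, 1.82, -0.057], TCP at [221.331, 557.7, 222.631] pointing down, gripper open.
Joint ranges: [-2.87, 2.87], [-0.86, 2.18], [0.17, 2.46], [-1.51, 4.65], [0.06, 2.69], [-2.65, 2.65]. Speed limits (rad/s): [2.57, 2.57, 3.01, 3.14, 3.14, 3.14].

## Interface

Orientations are given as a rotation vector (axis times angle).
In Python, from rig import arm, viewer gives the robot as it stands. The module is installed in compiled form; this text tells all that it offers.
- The arm moves only by the tool step_arm, never from a script. Its argument "motion" is a list of rows, each a list of 5 numbers: the closure, from -1 (fully open) to 1 (shut), then the shift along the tool's x, y, z in mm, then the turn about the tool's z in degrees. A call has 1 to 12 rows; each row shifts and turns the commanded pose from where the row before left it, along the tool's axes as they then stand; what a row does not reach is not made up. A row lasts 1/8 s, in which the tool goes at most 62.5 mm and 10.7 degrees, less where a joint would pass 70% of its speed; a pose out of reach is approached as far as the arm can. A call is refused whole if a number of a shift passes 62.5 or a number of a turn 10.7, either way. A call with a gripper value outside its range is refused whole. The fingers move at their own pace and stop on an object; the grip force is fixed at half the most. Time passes only in rows, so rows that do not move let the fingers close. It gives the time, the measured TCP pose, the force and the opening at its end, in the units of the state.
- arm.get_state(): the state, without advancing time (a new reading comes with each control period).
- viewer.capture(name): name is "side" or "top" or "wrist"; returns a dict with "color" (384x512x3 uint8, red, green, blue), "camera_matrix" (3x3 intrinsics, pixels), "R" (3x3) and "t" (3): a world point X has camera coordinates R X + t; the wrist camera has in their place "hand_eye" (4x4, takes a point from camera to tool coordinates, whose origin is the TCP and whose axes are the tool frame's). Camera axes: x right, y down, z forward; pixel columns grow to the right and rows downward; lengths in mm; the calibration is good to about 2 mm. A picture is of the moment at which its call begins: read the wrist's pose just before it. There is no depth.
- arm.sign_off(): hands the job in, once; it reports no verdict.
The state is a dict: "time": time; "joint_pos": joint angles; "dq": joint speeds; "effort": joint torques, N m; "tcp_pos": TCP position; "ee_rot": TCP orientation; "ft_force": force on the tool from outside, world axes, zero at the start; "torque": the same for the moment, N m; "finger_gap": finger opening in mm.
Only numpy, scipy, OpenCV 4.12 (cv2) and the standard library are available. Lean on these libraries where they do the work, as an engineer would, in place of code of your own. Each camera call takes 0.05 s, during which the arm holds its last target.

## Task

Make up the two microscope kits: in the tray with two round wells, lay the teal slide mailer flat and lengthwise in the long recess and stand the objective case and the brown oil bottle upright in the round wells, one in each; in the tray with one round well, lay the screwdriver lengthwise in the long recess and stand the centring telescope, barrel down, in the well, drawing it straight up out of its storage sleeve. Set everything down gently, fully onto the floor of its recess, and leave the sleeve, the spare eyepiece and the sample vial standing where they are.

Things in the scene. Friction and masses are not known exactly. Their poses are not given: they have to be found in the camera images.
- oil_tray: Oil-immersion kit tray, the tray with TWO round wells: grey moulded tray, 172 x 162 mm and 13 mm high, fixed to the bench. Origin: centre of its underside; z up. Recess floors lie 4 mm above the bench, the deck 13 mm. Long recess: 160 mm along the tray's x, 86 mm along its y, its centre at x = 0, y = -34 mm. Round wells: 54 mm wide, centres at x = -37 and +37 mm, y = +45 mm.
- phase_tray: Phase-alignment kit tray, the tray with ONE round well: grey moulded tray, 172 x 162 mm and 13 mm high, fixed to the bench. Origin: centre of its underside; z up. Recess floors lie 4 mm above the bench, the deck 13 mm. Long recess: 160 mm along the tray's x, 86 mm along its y, its centre at x = 0, y = -34 mm. Round well: 54 mm wide, its centre at x = 0, y = +45 mm.
- sleeve_mid (a point): Storage sleeve: upright bare aluminium tube, 39 mm outside, bore 32 mm, on a dark weighted round foot 68 mm wide, 8 mm high; loose, 0.7 kg. Point: on its axis 26 mm above the bench; z up. The rim is 52 mm and the bore floor 8 mm above the bench.
- telescope_mid (a point): Centring telescope, 80 mm tall, 0.12 kg, standing in the sleeve. From its foot: steel barrel 30 mm wide to 46 mm, black knurled head 40 mm wide from 46 to 74, rubber eyecup to 80. Point: on its axis 40 mm above the foot; z from foot to eyecup. In the sleeve its foot is 8 mm above the bench, the head's underside 54 mm; 1 mm play all round, out after a lift of 44 mm.
- oil_bottle_mid (a point): Brown dropper bottle of immersion oil with a black cap, 28 mm wide, 82 mm tall, standing; only the brown body (up to 52 mm above its foot) can be gripped. The point lies on its axis 41 mm above its foot; z up.
- objective_case_mid (a point): Objective in its storage tube: smooth black tube with a grey screw lid, 37 mm wide, 62 mm tall, standing. The point lies on its axis 31 mm above its foot; z up.
- slide_mailer_mid (a point): Slide mailer: flat closed teal box with a clear lid, 35 mm wide (its x axis), 92 mm long (its y axis), 14 mm high, lying flat. The point is its centre, 7 mm above its underside; z up.
- eyepiece_mid (a point): Bystander: spare eyepiece, black with a thin white band, narrower at the foot than at the top, 38 mm wide, 52 mm tall, standing on the bench. Point on its axis 26 mm above its foot.
- vial_mid (a point): Bystander: glass sample vial with a white screw cap, 26 mm wide, 55 mm tall, standing. Point on its axis 27 mm above its foot.
- screwdriver_mid (a point): Small red-handled screwdriver, 130 mm long along its y axis, 15 mm wide and 15 mm high at the handle, lying flat. The point is its centre: half-way along its length, 7.5 mm above its underside; z up. The handle is the half on the +y side: grip it only there, at its middle 30 mm from the point towards +y; the thin steel blade runs towards -y.

How it is judged:
By the outcome, as a careful person would: the job done as asked, in the order asked, and still so for the second after the job is handed in, with the robot touching nothing.
It also fails if it takes over 131 s, if anything falls off the work surface, if the arm or the gripper's body presses on something with over 40 N, if the wrist force passes 120 N, or if a joint passes its speed limit or range.

## Working session

There is one attempt and no reset: what is moved stays moved. The work goes in short steps, Python scripts to look and compute and a tool call to move; the robot and the scene stay as the last step left them, time stands still between calls to the robot, and variables do not carry over. Pictures are saved under pics/ and viewed, and the job is handed in when it is done.

Besides the shell and the picture viewer there is one more tool, called after ">>>" as name(argument=value, ...), one argument or row to a line, values as JSON. step_arm: Moves the arm, as the interface text tells. Its arguments: {"type":"object","properties":{"motion":{"type":"array"}},"required":["motion"]}

```bash
mkdir -p pics; cat > h.py <<'E'
import numpy as np, cv2
from scipy.spatial.transform import Rotation as Rn
from rig import arm, viewer
def snap(n,fn):
    s=arm.get_state(); d=viewer.capture(n); cv2.imwrite('pics/'+fn+'.png',d['color'][:,:,::-1])
    K=np.array(d['camera_matrix'])
    if 'R' in d and n!='wrist': R=np.array(d['R']);t=np.array(d['t'])
    else:
        H=np.array(d['hand_eye']); T=np.eye(4);T[:3,:3]=Rn.from_rotvec(s['ee_rot']).as_matrix();T[:3,3]=s['tcp_pos']
        C=np.linalg.inv(T@H);R=C[:3,:3];t=C[:3,3]
    np.savez('pics/'+fn+'.npz',K=K,R=R,t=t)
    return d['color'],K,R,t
def load(fn):
    z=np.load('pics/'+fn+'.npz');return cv2.imread('pics/'+fn+'.png')[:,:,::-1],z['K'],z['R'],z['t']
def ray(K,R,t,u,v,z):
    c=-R.T@t; d=R.T@np.linalg.inv(K)@np.array([u,v,1.]); return c+d*(z-c[2])/d[2]
def proj(K,R,t,X):
    p=K@(R@np.array(X,float)+t); return p[:2]/p[2]
E
python3 - <<'E'
from h import *
s=arm.get_state()
print(s)
for n in ['side','top','wrist']:
    c,K,R,t=snap(n,n+'0'); print(n,K[0,0],-R.T@t,R.T[:,2])
E
```

```text
{'time': 0.0, 'joint_pos': array([ 1.13630723e+00,  9.18035889e-02,  1.23185074e+00, -3.17451994e-05,
        1.81982452e+00, -5.67279096e-02]), 'dq': array([-9.57573390e-04, -1.24483015e-04, -4.59250339e-04, -3.73221177e-05,
       -1.59390844e-03,  5.57137369e-04]), 'effort': array([-1.08724907e-03, -4.46452224e+01, -4.06447363e+01,  6.97369175e-02,
        2.91553274e-02, -1.45760887e-04]), 'tcp_pos': array([221.20429401, 557.41076279, 221.55983407]), 'ee_rot': array([ 2.59821217e+00,  1.76426632e+00, -2.51592426e-03]), 'ft_force': array([ 0.37393676, -0.75601424,  0.65727637]), 'torque': array([-0.01069337, -0.04119963,  0.01463387]), 'finger_gap': 87.96728626217015}
side 449.77557361666686 [-377.1459512   532.02059504  747.16156847] [ 0.73074131 -0.42450338 -0.53461577]
top 497.06205179060174 [ 225.6660819     6.36073962 1595.10787042] [ 0.21233861 -0.01484    -0.97708346]
wrist 315.013738373884 [146.93692841 586.9285047  384.55801444] [ 0.26872776 -0.10891664 -0.95703843]
```

View pics/top0.png

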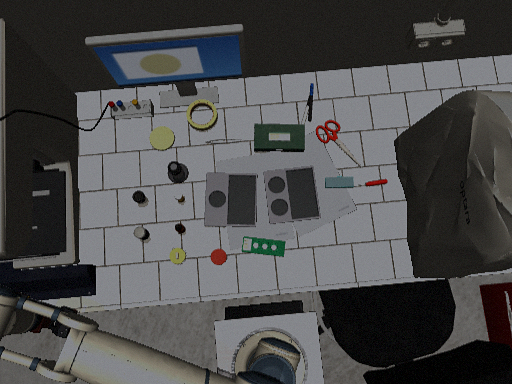

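View pics/side0.png

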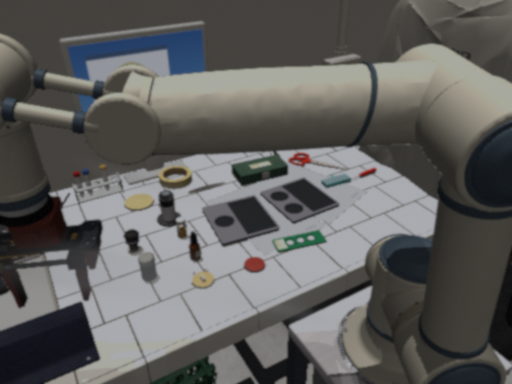

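View pics/wrist0.png

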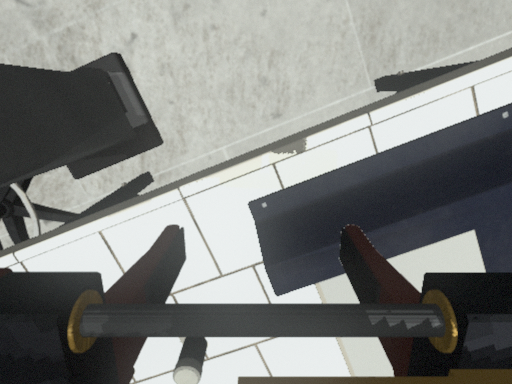

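```bash
python3 - <<'E'
from h import *
c,K,R,t=load('top0')
a=cv2.resize(c[110:280,100:400],None,fx=2.66,fy=2.66,interpolation=cv2.INTER_CUBIC);a=np.clip(a*1.4,0,255).astype(np.uint8)
cv2.imwrite('pics/topz.png',a[:,:,::-1])
c,K2,R2,t2=load('side0')
a=cv2.resize(c[140:300,60:390],None,fx=2.4,fy=2.4,interpolation=cv2.INTER_CUBIC);a=np.clip(a*1.4,0,255).astype(np.uint8)
cv2.imwrite('pics/sidez.png',a[:,:,::-1])
for n,p in dict(corner=(80,310),wellP=(217,199),mailer=(339,183),sd=(376,182),case=(141,233),black=(139,197),tel=(178,172),bottle=(180,228),vial=(181,199),mon=(185,90)).items(): print(n,ray(K,R,t,*p,0).round())
E
```

```text
corner [219. 570.   0.]
wellP [530. 119.   0.]
mailer [ 547. -284.    0.]
sd [ 539. -405.    0.]
case [442. 370.   0.]
black [560. 372.   0.]
tel [633. 240.   0.]
bottle [447. 244.   0.]
vial [541. 236.   0.]
mon [919. 200.   0.]
```

View pics/topz.png

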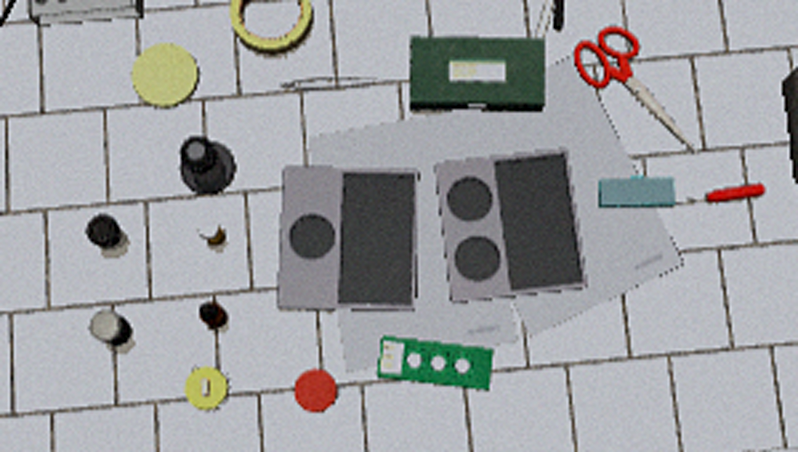

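View pics/sidez.png

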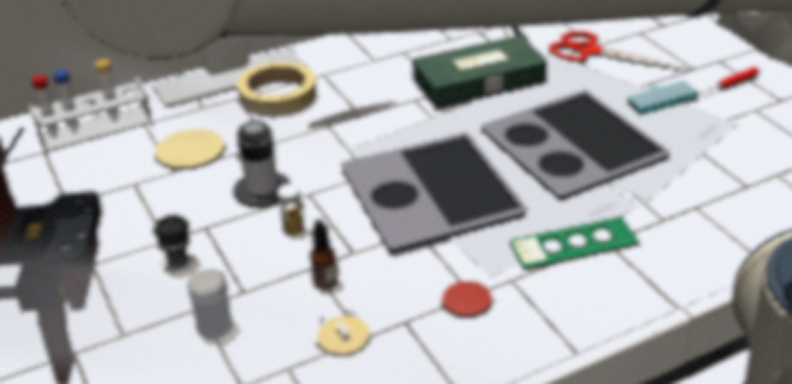

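```bash
cat >> h.py <<'E'
def plan(x,y,z,yaw,n=12):
    s=arm.get_state(); M=Rn.from_rotvec(s['ee_rot']).as_matrix(); p=s['tcp_pos']
    y0=np.degrees(np.arctan2(M[1,0],M[0,0]))
    d=M.T@(np.array([x,y,z])-p); tn=(y0-yaw+180)%360-180
    print('at',p.round(1),'yaw',round(y0,1),'| shift',d.round(1),'norm',round(np.linalg.norm(d)),'per',n,(d/n).round(1),'turn',round(tn,1),'t',s['time'],'gap',round(s['finger_gap'],1),'F',s['ft_force'].round(1),'q6',round(s['joint_pos'][5],2))
E
```

>>> step_arm(
  motion=[
    [-1,-15,15,-3,0],
    [-1,-32,31,-7,0],
    [-1,-32,31,-7,0],
    [-1,-32,31,-7,0],
    [-1,-32,31,-7,0],
    [-1,-32,31,-7,0],
    [-1,-32,31,-7,0],
    [-1,-32,31,-7,0],
    [-1,-32,31,-7,0],
    [-1,-32,31,-7,0],
    [-1,-32,31,-7,0],
    [-1,-32,31,-7,0],
  ],
)

```text
time: 1.65
tcp_pos: [417.1, 83.8, 302.7]
ee_rot: [-2.599, -1.765, -0.0]
ft_force: [0.8, 0.4, 0.1]
finger_gap: 87.5
```

>>> step_arm(
  motion=[
    [-1,-10,10,0,10],
    [-1,0,0,0,10],
    [-1,0,0,0,10],
    [-1,0,0,0,10],
    [-1,0,0,0,10],
    [-1,0,0,0,10],
    [-1,0,0,0,9],
  ],
)

```text
time: 2.52
tcp_pos: [422.3, 72.3, 302.4]
ee_rot: [3.141, -0.026, -0.001]
ft_force: [-0.0, 0.4, -0.2]
finger_gap: 87.8
```

```bash
python3 - <<'E'
from h import *
plan(430,60,300,0)
c,K,R,t=snap('wrist','w1'); print(-R.T@t,R.T[:,2])
E
```

```text
at [422.3  72.3 302.4] yaw -1.0 | shift [ 7.9 12.1  2.4] norm 15 per 12 [0.7 1.  0.2] turn -1.0 t 2.525 gap 87.8 F [-0.   0.4 -0.2] q6 0.11
[423.46327577 151.83355586 465.32251804] [-0.00551568 -0.28988498 -0.9570456 ]
```

View pics/w1.png

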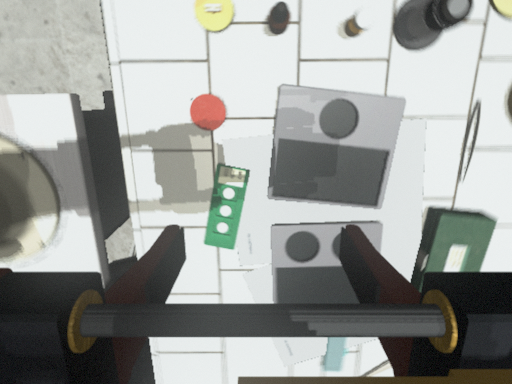

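>>> step_arm(
  motion=[
    [-1,5,20,0,0],
    [-1,5,35,0,0],
    [-1,5,40,0,0],
    [-1,5,40,0,0],
    [-1,5,40,0,0],
    [-1,3,30,0,0],
    [-1,0,10,0,0],
    [-1,0,0,0,0],
  ],
)

```text
time: 3.58
tcp_pos: [447.9, -143.0, 302.4]
ee_rot: [-3.141, 0.017, 0.001]
ft_force: [0.3, 0.7, -0.5]
finger_gap: 87.7
```

```bash
python3 - <<'E'
from h import *
plan(547,-284,150,0)
c,K,R,t=snap('wrist','w2'); snap('side','s2');print(-R.T@t,R.T[:,2])
E
```

```text
at [ 447.9 -143.   302.4] yaw -0.6 | shift [100.7 140.  152.3] norm 230 per 12 [ 8.4 11.7 12.7] turn -0.6 t 3.575 gap 87.7 F [ 0.3  0.7 -0.5] q6 -0.37
[448.59859164 -63.46841312 465.42296785] [-0.00390543 -0.28935956 -0.95721251]
```

View pics/w2.png

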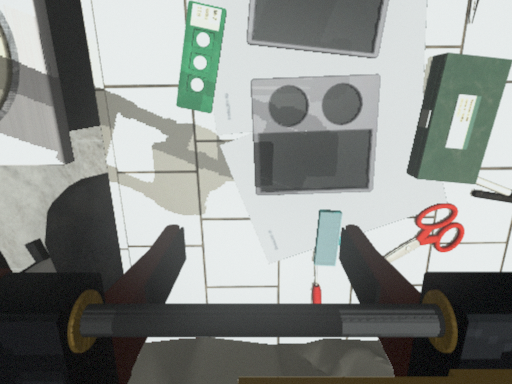

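View pics/s2.png

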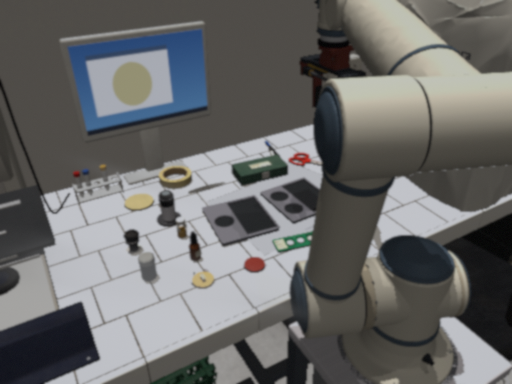

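```bash
python3 - <<'E'
from h import *
def fit(fn,mask,z,lab):
    c,K,R,t=load(fn)
    n,l,st,ce=cv2.connectedComponentsWithStats(mask.astype(np.uint8))
    for i in range(1,n):
        if st[i,4]<60: continue
        cn=cv2.findContours((l==i).astype(np.uint8),cv2.RETR_EXTERNAL,cv2.CHAIN_APPROX_NONE)[0][0][:,0,:]
        W=np.array([ray(K,R,t,u,v,z)[:2] for u,v in cn],np.float32)
        r=cv2.minAreaRect(W); print(lab,st[i],'ctr',np.round(r[0],1),'size',np.round(r[1],1),'ang',round(r[2],1))
for fn in ['w1','w2']:
    c,K,R,t=load(fn); g=c.max(2); hsv=cv2.cvtColor(c,cv2.COLOR_RGB2HSV)
    teal=(hsv[...,0]>85)&(hsv[...,0]<105)&(hsv[...,1]>70)&(g>60); fit(fn,teal,14,'teal')
    red=((hsv[...,0]<8)|(hsv[...,0]>172))&(hsv[...,1]>170)&(g>90); fit(fn,red,7.5,'red')
    print(c[100,310] if fn=='w1' else c[120,315], c[150,260])
    tr=(g<165)&(hsv[...,1]<40); tr[265:]=0; 
    tr=cv2.morphologyEx(tr.astype(np.uint8),cv2.MORPH_OPEN,np.ones((5,5)))
    fit(fn,tr,13,'tray')
c,K,R,t=load('w2')
for p in [(150,345),(256,340),(380,345)]: print([ray(K,R,t,*p,z).round() for z in(0,150,300)])
a=cv2.resize(c[190:384,190:420],None,fx=3.3,fy=3,interpolation=cv2.INTER_CUBIC);cv2.imwrite('pics/w2z.png',a[:,:,::-1])
E
```

```text
[188 191 192] [224 228 228]
tray [ 392    0   81   50 2792] ctr [642.4 235.1] size [57.1 99.7] ang 89.0
tray [266   2  22  33 474] ctr [444.1 247.5] size [38.3 24.6] ang 66.0
tray [    0    90   213   175 15681] ctr [159.8  24.8] size [395.2 229.5] ang 31.8
tray [ 268   98  122  110 8325] ctr [520.9  70.4] size [154.3 170.5] ang 83.7
tray [218 148   6  16  88] ctr [361.5  69.5] size [22.2  7.3] ang 86.9
tray [219 166  13  11 129] ctr [366.8  46.3] size [15.3 17.7] ang 87.3
tray [421 207  25  41 535] ctr [682.6 -49.4] size [67.5 28.9] ang 83.0
tray [331 221  34  44 921] ctr [551.2 -78.1] size [49.1 79.4] ang 13.2
tray [ 148  225   38   40 1153] ctr [266.5 -71.6] size [68. 60.] ang 89.0
tray [284 231  37  33 978] ctr [482.6 -79.7] size [56.1 57.6] ang 89.0
tray [416 247  12  18 164] ctr [674.5 -97.8] size [30.3 17.6] ang 89.0
tray [113 255  24  10 184] ctr [197.7 -96.3] size [16.2 39. ] ang 89.0
red [421 224  42  28 239] ctr [ 733.8 -287.6] size [66.  40.6] ang 23.9
[157 157 157] [74 74 75]
tray [    0     0   230   176 11437] ctr [ 222.2 -101.4] size [198.3 341.3] ang 40.7
tray [ 252 
[... 181 characters left out ...]
[559.  -75.7] size [54.7 56.2] ang 89.3
tray [ 253   85  120  110 9029] ctr [ 519.8 -126.6] size [170.2 155.3] ang 1.4
tray [  26  173   95   92 6027] ctr [ 145.3 -244.3] size [150.8 147.9] ang 89.3
tray [471 190  41  13 297] ctr [ 792.3 -211.7] size [11.4 65.9] ang 80.2
tray [ 144  225   42   40 1237] ctr [ 289.  -287.5] size [68.  67.7] ang 89.3
tray [ 339  225   41   40 1170] ctr [ 600.6 -291.4] size [68.  64.6] ang 89.3
[array([ 240., -493.,    0.]), array([ 307., -355.,  150.]), array([ 374., -216.,  300.])]
[array([ 432., -485.,    0.]), array([ 438., -349.,  150.]), array([ 443., -213.,  300.])]
[array([ 657., -498.,    0.]), array([ 590., -358.,  150.]), array([ 523., -218.,  300.])]
```

View pics/w2z.png

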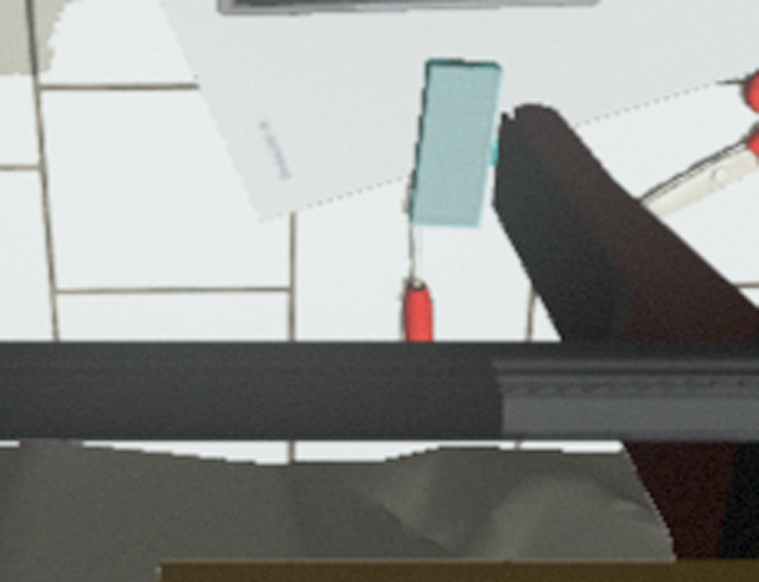

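```bash
python3 - <<'E'
from h import *
for fn,seeds in [('w1',[(310,100)]),('w2',[(315,120)])]:
    c,K,R,t=load(fn); g=c.max(2); 
    m=(g<206).astype(np.uint8); m[:, 400:]=0 if fn=='w1' else m[:,400:]; m[222:]=0
    m=cv2.morphologyEx(m,cv2.MORPH_OPEN,np.ones((5,5)))
    n,l=cv2.connectedComponents(m); i=l[seeds[0][1],seeds[0][0]]
    cn=cv2.findContours((l==i).astype(np.uint8),cv2.RETR_EXTERNAL,cv2.CHAIN_APPROX_NONE)[0][0][:,0,:]
    W=np.array([ray(K,R,t,u,v,13)[:2] for u,v in cn],np.float32)
    print(fn,cn.min(0),cn.max(0),cv2.minAreaRect(W)); h=cv2.approxPolyDP(cn,6,True)[:,0];print(h.tolist())
    print([ray(K,R,t,*p,13)[:2].round(1).tolist() for p in h])
    # wells
    dark=((g<110)).astype(np.uint8)
    n,l,st,ce=cv2.connectedComponentsWithStats(dark)
    for i in range(1,n):
        if 300<st[i,4]<2000 and st[i,2]<60 and st[i,3]<60:
            print('dark',ce[i].round(1),st[i],ray(K,R,t,*ce[i],6).round(1))
    hsv=cv2.cvtColor(c,cv2.COLOR_RGB2HSV)
    if fn=='w2':
        print(hsv[235,330],hsv[297,317])
        m=((hsv[...,0]>80)&(hsv[...,0]<105)&(hsv[...,1]>35)).astype(np.uint8); m[:200]=0;m=cv2.morphologyEx(m,cv2.MORPH_OPEN,np.ones((3,3)))
        n,l,st,ce=cv2.connectedComponentsWithStats(m)
        for i in range(1,n):
            if st[i,4]>200:
                cn=cv2.findContours((l==i).astype(np.uint8),cv2.RETR_EXTERNAL,cv2.CHAIN_APPROX_NONE)[0][0][:,0,:]
                W=np.array([ray(K,R,t,u,v,14)[:2] for u,v in cn],np.float32);print('teal',st[i],cv2.minAreaRect(W))
        m=((hsv[...,0]<8)|(hsv[...,0]>172))&(hsv[...,1]>150)
        v,u=np.nonzero(m); k=(abs(u-317)<15); print('red',u[k].min(),u[k].max(),v[k].min(),v[k].max())
        for vv in (288,295,302): 
            kk=k&(v==vv); print(vv,u[kk].mean(),ray(K,R,t,u[kk].mean(),vv,9).round(1))
# screwdriver handle from top & side0
c,K,R,t=load('top0');hsv=cv2.cvtColor(c,cv2.COLOR_RGB2HSV)
m=((hsv[...,0]<8)|(hsv[...,0]>172))&(hsv[...,1]>150);v,u=np.nonzero(m);k=(u>355)&(u<392)&(v>172)&(v<192)
W=np.array([ray(K,R,t,a,b,9)[:2] for a,b in zip(u[k],v[k])],np.float32);print('top red',cv2.minAreaRect(W))
E
```

```text
w1 [267  85] [399 208] ((523.7709350585938, 75.26425170898438), (167.35919189453125, 178.33743286132812), 83.95500183105469)
[[278, 87], [267, 197], [380, 208], [399, 98]]
[[445.3, 162.5], [428.1, 5.1], [600.2, -15.6], [611.8, 145.1]]
dark [278.   18.3] [264   2  25  32 487] [446.  247.9   6. ]
dark [343.9 126.3] [324 101  34  38 391] [540.  107.4   6. ]
dark [302.2 246.5] [286 232  33  30 786] [483.7 -82.    6. ]
w2 [250  74] [380 195] ((522.1458740234375, -121.9350814819336), (177.93150329589844, 167.72433471679688), 1.3939064741134644)
[[380, 76], [253, 78], [255, 193], [370, 191]]
[[608.1, -40.0], [436.5, -40.4], [436.1, -203.4], [608.7, -202.4]]
dark [343.8 104.2] [325  84  37  41 947] [563.2 -76.4   6. ]
dark [288.8 112.6] [269  86  39  41 659] [486.1 -86.9   6. ]
[ 91  38 190] [  0 160 229]
teal [ 314  210   28   55 1117] ((549.811279296875, -277.97021484375), (92.34638977050781, 38.852787017822266), 86.30204010009766)
red 314 320 287 302
288 316.5 [ 535.4 -371.9    9. ]
295 316.5 [ 536.  -385.4    9. ]
302 317.0 [ 537.3 -399.2    9. ]
top red ((535.6953125, -402.880126953125), (14.532675743103027, 67.72264099121094), 3.005974769592285)
```

```bash
python3 -c "
from h import *
plan(550,-272,60,-3.7,8)"
```

```text
at [ 448.  -142.2  302.8] yaw -0.6 | shift [103.2 128.9 242.8] norm 294 per 8 [12.9 16.1 30.4] turn 3.1 t 3.675 gap 88.0 F [0.2 0.  0.3] q6 -0.37
```

>>> step_arm(
  motion=[
    [-0.27,13,16,15,0],
    [-0.27,13,16,33,0],
    [-0.27,13,16,33,0],
    [-0.27,13,16,33,0],
    [-0.27,13,16,33,0],
    [-0.27,13,16,33,0],
    [-0.27,13,16,32,0],
    [-0.27,12,17,25,0],
    [-0.27,0,0,6,3],
    [-0.27,0,0,0,0],
  ],
)

```text
time: 4.92
tcp_pos: [549.1, -272.9, 57.0]
ee_rot: [-3.138, 0.098, 0.005]
ft_force: [1.5, -0.5, 0.7]
finger_gap: 55.7
```

```bash
python3 - <<'E'
from h import *
plan(550,-272,4,-3.7,8)
c,K,R,t=snap('wrist','w3'); snap('side','s3')
E
```

```text
at [ 549.1 -272.9   57. ] yaw -3.6 | shift [ 1.1 -0.8 53. ] norm 53 per 8 [ 0.1 -0.1  6.6] turn 0.1 t 4.925 gap 55.7 F [ 1.5 -0.5  0.7] q6 -0.45
```

View pics/w3.png

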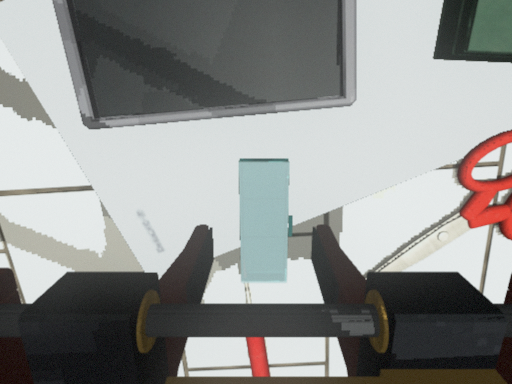

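```bash
python3 - <<'E'
from h import *
c,K,R,t=load('w3');hsv=cv2.cvtColor(c,cv2.COLOR_RGB2HSV)
for p in [(240,160),(289,160),(241,280),(287,281)]: print(ray(K,R,t,*p,14).round(1))
print('blade',ray(K,R,t,247,290,4).round(1),ray(K,R,t,257,360,8).round(1),ray(K,R,t,251,338,8).round(1))
a=cv2.resize(c[240:384,180:350],None,fx=4,fy=4,interpolation=cv2.INTER_CUBIC);cv2.imwrite('pics/w3z.png',a[:,:,::-1])
E
```

```text
[ 536.4 -233.3   14. ]
[ 568.9 -235.4   14. ]
[ 529.5 -324.    14. ]
[ 563.8 -327.    14. ]
blade [ 532.3 -339.6    4. ] [ 535.8 -404.9    8. ] [ 532.5 -382.3    8. ]
```

View pics/w3z.png

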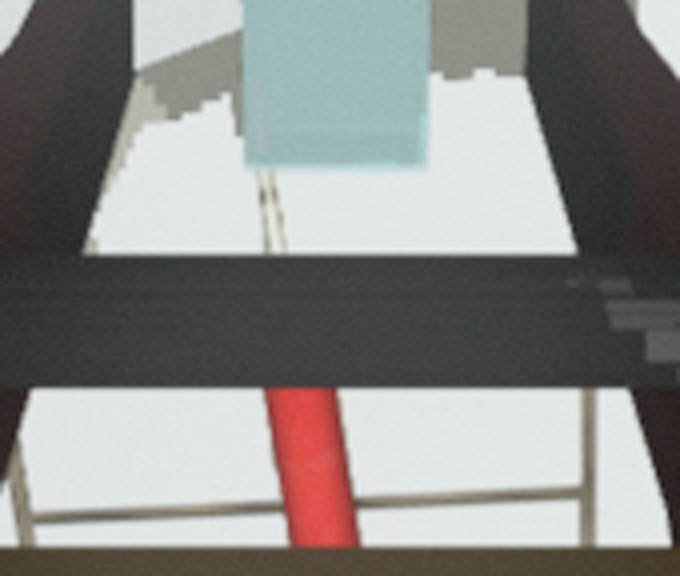

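>>> step_arm(
  motion=[
    [-0.27,0.5,0,12,0],
    [-0.27,0,0,14,0],
    [-0.27,0,0,12,0],
    [-0.27,0,0,9,0],
    [-0.27,0,0,5,0],
    [-0.27,0,0,1,0],
    [0.5,0,0,0,0],
    [0.5,0,0,0,0],
    [0.5,0,0,0,0],
    [0.5,0,0,0,0],
  ],
)

```text
time: 6.28
tcp_pos: [550.3, -273.4, 7.1]
ee_rot: [3.14, -0.1, 0.001]
ft_force: [-0.7, -0.5, 2.0]
finger_gap: 34.0
```

>>> step_arm(
  motion=[
    [0.5,0,0,-4,0],
    [0.5,0,0,-8,0],
    [0.5,0,0,-15,0],
    [0.5,0,0,-20,0],
    [0.5,0,0,-15,5],
    [0.5,0,0,-8,9],
    [0.5,0,0,0,10],
    [0.5,0,0,0,10],
    [0.5,0,0,0,10],
    [0.5,0,0,0,10],
    [0.5,0,0,0,10],
    [0.5,0,0,0,10],
  ],
)

```text
time: 7.78
tcp_pos: [550.5, -273.4, 78.5]
ee_rot: [-2.442, 1.976, -0.003]
ft_force: [-0.0, 0.8, -1.9]
finger_gap: 33.9
```

>>> step_arm(
  motion=[
    [0.5,0,0,0,8],
    [0.5,0,0,0,4],
    [0.5,0,0,0,0],
  ],
)

```text
time: 8.15
tcp_pos: [550.5, -273.4, 78.2]
ee_rot: [-2.229, 2.214, -0.003]
ft_force: [1.3, 0.2, -0.6]
finger_gap: 33.9
```

```bash
python3 -c "
from h import *
plan(529,-155.5,60,-89.5,6)
snap('wrist','w4')"
```

```text
at [ 550.5 -273.4   78.2] yaw -89.6 | shift [-118.1   20.7   18.1] norm 121 per 6 [-19.7   3.4   3. ] turn -0.1 t 8.15 gap 33.9 F [ 1.3  0.2 -0.6] q6 1.05
```

View pics/w4.png

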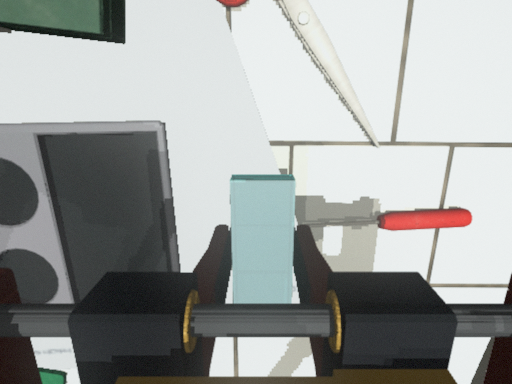

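>>> step_arm(
  motion=[
    [0.5,-10,2,0,0],
    [0.5,-24,4,0,0],
    [0.5,-26,5,0,0],
    [0.5,-26,5,0,0],
    [0.5,-20,3,0,0],
    [0.5,-10,2,8,0],
    [0.5,-2,0,10,0],
    [0.5,0,0,0,0],
  ],
)

```text
time: 9.2
tcp_pos: [527.5, -155.4, 56.8]
ee_rot: [2.227, -2.214, -0.004]
ft_force: [-0.3, -0.3, -1.1]
finger_gap: 34.2
```

```bash
python3 - <<'E'
from h import *
plan(529,-155.5,11,-89.5,6)
snap('wrist','w5')
c,K,R,t=load('w4')
for p in [(380,221),(470,217),(425,219)]: print(ray(K,R,t,*p,7.5).round(1))
E
```

```text
at [ 527.5 -155.4   56.8] yaw -89.7 | shift [ 0.1 -1.6 45.8] norm 46 per 6 [ 0.  -0.3  7.6] turn -0.2 t 9.2 gap 34.2 F [-0.3 -0.3 -1.1] q6 1.22
[ 534.7 -367.8    7.5]
[ 538.5 -439.     7.5]
[ 536.6 -403.5    7.5]
```

View pics/w5.png

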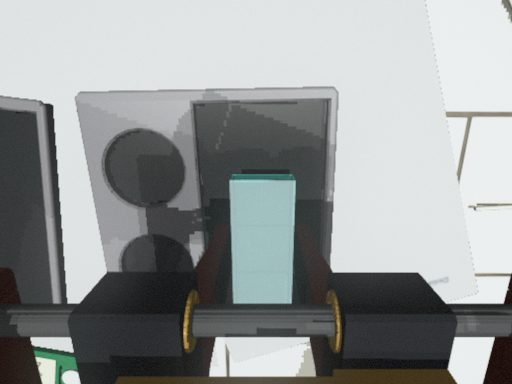

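```bash
python3 - <<'E'
from h import *
plan(529,-155.5,11,-89.5,6)
c,K,R,t=load('w5')
for p in [(145,167),(81,95),(337,90)]: print(ray(K,R,t,*p,13).round(1))
E
```

```text
at [ 527.9 -155.7   57.6] yaw -89.7 | shift [-0.2 -1.2 46.6] norm 47 per 6 [-0.  -0.2  7.8] turn -0.2 t 9.25 gap 33.7 F [ 0.2 -0.5 -0.3] q6 1.22
[560.7 -76.8  13. ]
[606.7 -41.5  13. ]
[ 610.4 -201.8   13. ]
```

>>> step_arm(
  motion=[
    [0.5,0,0,8,0],
    [0.5,0,0,12,0],
    [0.5,0,0,10,0],
    [0.5,0,0,6,0],
    [0.5,0,0,4,0],
    [0.5,0,0,2,0],
    [0.5,0,0,1,0],
    [0.5,0,0,0,0],
  ],
)

```text
time: 10.25
tcp_pos: [528.5, -155.4, 15.9]
ee_rot: [-2.228, 2.214, -0.001]
ft_force: [-0.8, 0.5, -0.3]
finger_gap: 33.6
```

>>> step_arm(
  motion=[
    [0.5,0,0,1.5,0],
    [0.5,0,0,1,0],
    [0.5,0,0,1,0],
    [0.5,0,0,0,0],
  ],
)

```text
time: 10.75
tcp_pos: [528.3, -155.3, 12.0]
ee_rot: [2.228, -2.215, -0.0]
ft_force: [-0.6, 0.2, -0.8]
finger_gap: 33.6
```

>>> step_arm(
  motion=[
    [0.5,0,0,0.7,0],
    [0.5,0,0,0,0],
  ],
)

```text
time: 11.0
tcp_pos: [528.3, -155.3, 11.4]
ee_rot: [2.228, -2.214, -0.0]
ft_force: [0.2, 0.6, -0.5]
finger_gap: 34.0
```

>>> step_arm(
  motion=[
    [0.5,0,0,0.7,0],
    [0.5,0,0,0,0],
  ],
)

```text
time: 11.25
tcp_pos: [528.4, -155.4, 11.1]
ee_rot: [-2.228, 2.214, -0.0]
ft_force: [-1.5, 0.5, 2.9]
finger_gap: 33.6
```

>>> step_arm(
  motion=[
    [0.1,0,0,0,0],
    [0.0,0,0,0,0],
    [0.0,0,0,0,0],
    [0.0,0,0,-5,0],
    [0.0,0,0,-15,0],
    [-0.2,0,0,-25,0],
    [-0.3,0,0,-30,0],
    [-0.3,0,0,-30,0],
    [-0.3,0,0,-25,0],
    [-0.3,0,0,-15,0],
  ],
)

```text
time: 12.5
tcp_pos: [528.9, -155.5, 158.6]
ee_rot: [-2.227, 2.214, -0.005]
ft_force: [0.2, -0.0, -0.7]
finger_gap: 57.2
```

```bash
python3 - <<'E'
from h import *
plan(440,300,200,-89.5,12)
snap('wrist','w6')
E
```

```text
at [ 528.9 -155.5  158.6] yaw -89.6 | shift [-456.    86.   -42.2] norm 466 per 12 [-38.    7.2  -3.5] turn -0.1 t 12.5 gap 57.2 F [ 0.2 -0.  -0.7] q6 1.22
```

View pics/w6.png

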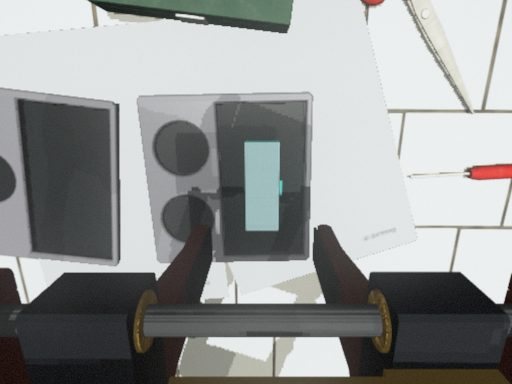

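>>> step_arm(
  motion=[
    [-0.3,-20,4,-2,0],
    [-0.3,-40,8,-4,0],
    [-0.3,-42,8,-4,0],
    [-0.3,-42,8,-4,0],
    [-0.3,-42,8,-4,0],
    [-0.3,-42,8,-4,0],
    [-0.3,-42,8,-4,0],
    [-0.3,-42,8,-4,0],
    [-0.3,-42,8,-4,0],
    [-0.3,-42,8,-4,0],
    [-0.3,-40,8,-4,0],
    [-0.3,-20,4,-2,0],
  ],
)

```text
time: 14.05
tcp_pos: [435.7, 302.1, 198.5]
ee_rot: [2.23, -2.21, -0.001]
ft_force: [-0.2, -0.1, -0.2]
finger_gap: 57.2
```

>>> step_arm(
  motion=[
    [-0.3,0,0,0,0],
    [-0.3,0,0,0,0],
  ],
)

```text
time: 14.3
tcp_pos: [437.6, 299.1, 199.3]
ee_rot: [2.227, -2.215, 0.001]
ft_force: [0.8, 0.1, 0.4]
finger_gap: 57.0
```

```bash
python3 - <<'E'
from h import *
plan(440,362,120,-89.5,6)
snap('wrist','w7');snap('side','s7');snap('top','t7')
E
```

```text
at [437.6 299.1 199.3] yaw -89.7 | shift [-62.9  -2.8  79.2] norm 101 per 6 [-10.5  -0.5  13.2] turn -0.2 t 14.3 gap 57.0 F [0.8 0.1 0.4] q6 2.1
```

View pics/w7.png

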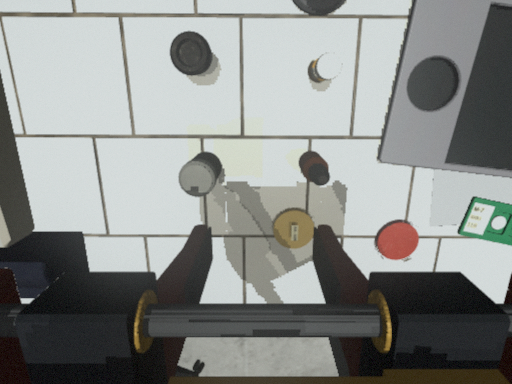

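View pics/s7.png

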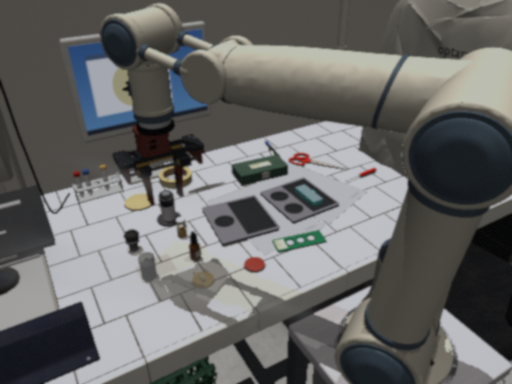

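```bash
python3 - <<'E'
from h import *
c,K,R,t=load('w7')
a=cv2.resize(c[130:220,160:350],None,fx=4,fy=4,interpolation=cv2.INTER_CUBIC);cv2.imwrite('pics/w7z.png',a[:,:,::-1])
print(ray(K,R,t,197,179,62),ray(K,R,t,319,174,82),-R.T@t)
E
```

```text
[438.1400952  362.97596674  62.        ] [448.54118016 246.91629089  82.        ] [517.13631188 299.55373772 362.18581774]
```

View pics/w7z.png

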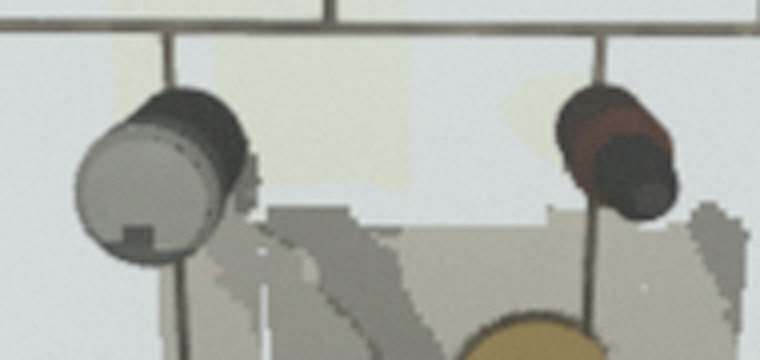

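```bash
python3 - <<'E'
from h import *
c,K,R,t=load('w7')
for p in [(196.8,178,62),(207,166.5,0),(322,177.5,82),(310,162,0)]: print(ray(K,R,t,*p).round(1))
plan(439,362.5,120,-89.5,6)
E
```

```text
[439.2 363.1  62. ]
[437.  363.5   0. ]
[445.2 244.   82. ]
[442.8 242.8   0. ]
at [437.9 299.  199.6] yaw -89.7 | shift [-63.6  -1.4  79.6] norm 102 per 6 [-10.6  -0.2  13.3] turn -0.2 t 14.45 gap 57.2 F [-0.  -0.3 -0.4] q6 2.1
```

>>> step_arm(
  motion=[
    [-0.3,-10,0,10,0],
    [-0.3,-14,0,20,0],
    [-0.3,-15,0,20,0],
    [-0.3,-13,-1,20,0],
    [-0.3,-8,0,20,0],
    [-0.3,-4,0,14,0],
    [-0.3,0,0,5,0],
    [-0.3,0,0,0,0],
  ],
)

```text
time: 15.45
tcp_pos: [438.2, 363.9, 90.8]
ee_rot: [-2.228, 2.215, -0.0]
ft_force: [-0.2, 0.5, -1.0]
finger_gap: 57.2
```

```bash
python3 - <<'E'
from h import *
plan(438.5,363,16,-89.5,6)
snap('wrist','w8');
E
```

```text
at [438.2 363.9  90.8] yaw -89.7 | shift [ 0.9 -0.3 74.8] norm 75 per 6 [ 0.1 -0.  12.5] turn -0.2 t 15.45 gap 57.2 F [-0.2  0.5 -1. ] q6 2.2
```

View pics/w8.png

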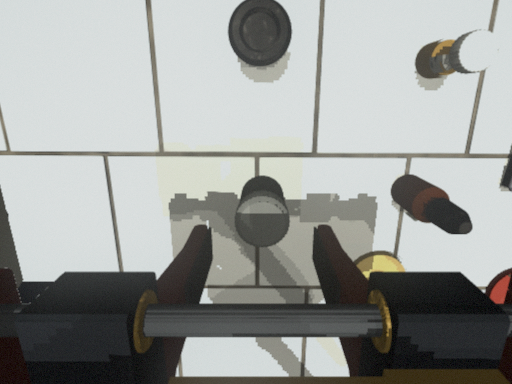

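Centred between the fingers (case at col 262). Descend and grip.

>>> step_arm(
  motion=[
    [-0.3,0.5,0,10,0],
    [-0.3,0,0,18,0],
    [-0.3,0,0,18,0],
    [-0.3,0,0,15,0],
    [-0.3,0,0,10,0],
    [-0.3,0,0,4,0],
    [-0.3,0,0,0,0],
    [0.5,0,0,0,0],
    [0.5,0,0,0,0],
    [0.5,0,0,0,0],
    [0.5,0,0,0,0],
  ],
)

```text
time: 16.88
tcp_pos: [438.4, 363.8, 16.3]
ee_rot: [-2.228, 2.214, -0.0]
ft_force: [0.2, -0.2, 1.0]
finger_gap: 36.2
```

>>> step_arm(
  motion=[
    [0.5,0,0,-5,0],
    [0.5,0,0,-15,0],
    [0.5,0,0,-25,0],
    [0.5,0,0,-30,0],
    [0.5,0,0,-30,0],
    [0.5,0,0,-20,0],
    [0.5,0,0,-10,0],
    [0.5,0,0,0,0],
  ],
)

```text
time: 17.88
tcp_pos: [438.3, 363.7, 151.0]
ee_rot: [-2.228, 2.214, -0.0]
ft_force: [-0.1, 0.1, -0.2]
finger_gap: 36.6
```

```bash
python3 - <<'E'
from h import *
plan(560,-76.5,152,-89.5,12)
snap('wrist','w9');
E
```

```text
at [438.3 363.7 151. ] yaw -89.6 | shift [ 441. -119.   -1.] norm 457 per 12 [36.7 -9.9 -0.1] turn -0.1 t 17.875 gap 36.6 F [-0.1  0.1 -0.2] q6 2.2
```

View pics/w9.png

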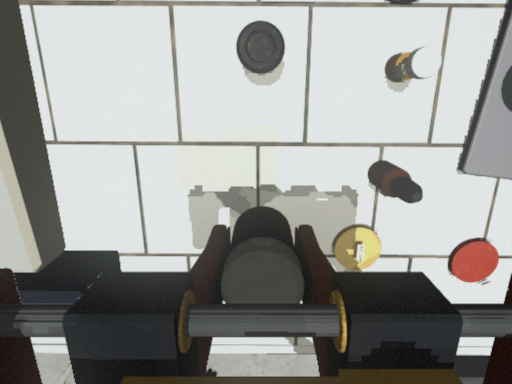

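>>> step_arm(
  motion=[
    [0.5,15,-4,0,0],
    [0.5,32,-9,0,0],
    [0.5,40,-11,0,0],
    [0.5,40,-11,0,0],
    [0.5,40,-11,0,0],
    [0.5,40,-11,0,0],
    [0.5,40,-11,0,0],
    [0.5,40,-11,0,0],
    [0.5,40,-11,0,0],
    [0.5,40,-11,0,0],
    [0.5,40,-11,0,0],
    [0.5,33,-8,0,0],
  ],
)

```text
time: 19.42
tcp_pos: [560.1, -78.1, 149.5]
ee_rot: [2.226, -2.215, -0.002]
ft_force: [-0.3, 0.2, -1.4]
finger_gap: 36.4
```

>>> step_arm(
  motion=[
    [0.5,0,0,10,0],
    [0.5,0,0,20,0],
    [0.5,0,0,25,0],
    [0.5,0,0,20,0],
    [0.5,0,0,10,0],
    [0.5,0,0,0,0],
    [0.5,0,0,0,0],
  ],
)

```text
time: 20.3
tcp_pos: [561.4, -75.6, 66.8]
ee_rot: [-2.228, 2.214, -0.002]
ft_force: [0.5, -0.9, -0.7]
finger_gap: 36.5
```

```bash
python3 - <<'E'
from h import *
plan(559.5,-76.5,20,-89.5,12)
snap('wrist','w10');
E
```

```text
at [561.4 -75.6  66.8] yaw -89.6 | shift [ 0.9  2.  46.8] norm 47 per 12 [0.1 0.2 3.9] turn -0.1 t 20.3 gap 36.5 F [ 0.5 -0.9 -0.7] q6 1.37
```

View pics/w10.png

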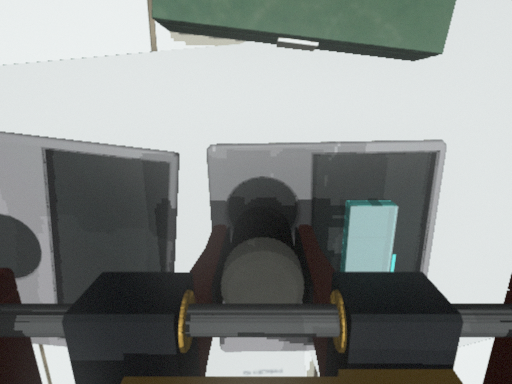

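```bash
python3 - <<'E'
from h import *
c,K,R,t=load('w10')
for p in [(263,178),(228,212),(298,212),(209,147),(441,141)]: print(ray(K,R,t,*p,13).round(1))
E
```

```text
[585.  -76.3  13. ]
[559.1 -50.7  13. ]
[ 559.4 -102.1   13. ]
[606.8 -38.9  13. ]
[ 611.7 -198.3   13. ]
```

>>> step_arm(
  motion=[
    [0.5,0,2,8,0],
    [0.5,0,0,12,0],
    [0.5,0,0,10,0],
    [0.5,0,0,6,0],
    [0.5,0,0,4,0],
    [0.5,0,0,2,0],
    [0.5,0,0,1,0],
    [0.5,0,0,0,0],
  ],
)

```text
time: 21.35
tcp_pos: [559.0, -75.7, 23.0]
ee_rot: [-2.228, 2.214, -0.001]
ft_force: [1.0, 0.5, -1.1]
finger_gap: 36.4
```

Well centre ≈ (558.5,-76.3); aligned. Ease down.

>>> step_arm(
  motion=[
    [0.5,0,0,1,0],
    [0.5,0,0,1,0],
    [0.5,0,0,0,0],
  ],
)

```text
time: 21.72
tcp_pos: [558.8, -75.6, 20.6]
ee_rot: [2.228, -2.214, -0.0]
ft_force: [-0.5, -0.0, -1.5]
finger_gap: 36.2
```

>>> step_arm(
  motion=[
    [0.5,0,0,0.7,0],
    [0.5,0,0,0,0],
  ],
)

```text
time: 21.98
tcp_pos: [559.0, -75.7, 20.3]
ee_rot: [-2.228, 2.214, -0.0]
ft_force: [0.3, -0.4, 0.1]
finger_gap: 36.5
```

>>> step_arm(
  motion=[
    [0.5,0,0,0.5,0],
    [0.5,0,0,0,0],
  ],
)

```text
time: 22.22
tcp_pos: [559.1, -75.6, 20.3]
ee_rot: [-2.228, 2.214, -0.001]
ft_force: [-2.6, -0.6, 5.2]
finger_gap: 36.4
```

>>> step_arm(
  motion=[
    [0.05,0,0,0,0],
    [-0.1,0,0,0,0],
    [-0.2,0,0,0,0],
    [-0.2,0,0,-5,0],
    [-0.2,0,0,-20,0],
    [-0.2,0,0,-35,0],
    [-0.2,0,0,-40,0],
    [-0.2,0,0,-30,0],
    [-0.2,0,0,-10,0],
  ],
)

```text
time: 23.35
tcp_pos: [560.0, -75.9, 163.7]
ee_rot: [-2.226, 2.212, -0.008]
ft_force: [-0.0, -0.2, 0.9]
finger_gap: 52.6
```

```bash
python3 - <<'E'
from h import *
snap('wrist','w11');plan(444,243.5,130,-89.5,8)
E
```

```text
at [559.9 -75.8 163.4] yaw -89.6 | shift [-320.1  114.1   32.5] norm 341 per 8 [-40.   14.3   4.1] turn -0.1 t 23.4 gap 52.9 F [-0.  -0.2  0.8] q6 1.37
```

View pics/w11.png

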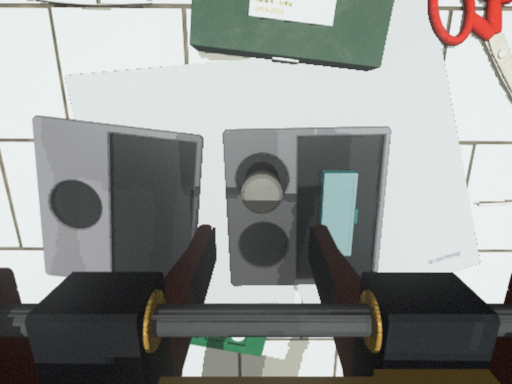

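>>> step_arm(
  motion=[
    [-0.2,-15,5,0,0],
    [-0.2,-35,12,4,0],
    [-0.2,-42,15,5,0],
    [-0.2,-42,15,5,0],
    [-0.2,-42,15,5,0],
    [-0.2,-42,15,5,0],
    [-0.2,-42,15,5,0],
    [-0.2,-38,14,3,0],
    [-0.2,-20,7,0,0],
    [-0.2,0,0,0,0],
    [-0.2,0,0,0,0],
  ],
)

```text
time: 24.78
tcp_pos: [443.4, 241.1, 126.6]
ee_rot: [2.227, -2.213, -0.0]
ft_force: [0.3, 0.1, -0.2]
finger_gap: 52.7
```

```bash
python3 - <<'E'
from h import *
plan(444,243.5,22,-89.5,8)
snap('wrist','w12')
c,K,R,t=load('w11')
for p in [(264,243,13),(77,203,13),(37,118,13),(202,138,13),(189,283,13),(47,271,13),(225,130,13),(389,127,13)]: print(ray(K,R,t,*p).round(1))
E
```

```text
at [443.4 241.1 126.6] yaw -89.6 | shift [ -2.5  -0.7 104.6] norm 105 per 8 [-0.3 -0.1 13.1] turn -0.1 t 24.775 gap 52.7 F [ 0.3  0.1 -0.2] q6 2.0
[486.  -78.6  13. ]
[531.3 118.3  13. ]
[618.4 143.   13. ]
[599.8 -16.4  13. ]
[435.8   6.5  13. ]
[450.5 165.   13. ]
[607.8 -39.4  13. ]
[ 611.4 -200.4   13. ]
```

View pics/w12.png

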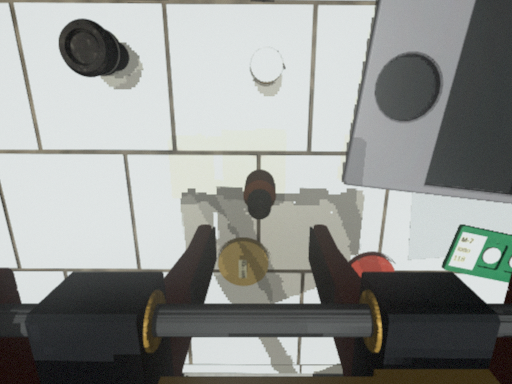

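```bash
python3 - <<'E'
from h import *
c,K,R,t=load('w12')
for p in [(259.5,207,82),(259.5,186,0)]: print(ray(K,R,t,*p).round(1))
E
```

```text
[448.3 242.8  82. ]
[440.  243.4   0. ]
```

>>> step_arm(
  motion=[
    [-0.2,-2,0,10,0],
    [-0.2,0,0,20,0],
    [-0.2,0,0,25,0],
    [-0.2,0,0,25,0],
    [-0.2,0,0,18,0],
    [-0.2,0,0,11,0],
    [-0.2,0,0,4,0],
    [-0.2,0,0,0,0],
    [0.6,0,0,0,0],
    [0.6,0,0,0,0],
    [0.6,0,0,0,0],
    [0.6,0,0,0,0],
  ],
)

```text
time: 26.32
tcp_pos: [444.1, 243.7, 15.0]
ee_rot: [-2.228, 2.214, -0.0]
ft_force: [0.3, -0.0, 1.3]
finger_gap: 26.4
```

>>> step_arm(
  motion=[
    [0.6,0,0,-5,0],
    [0.6,0,0,-15,0],
    [0.6,0,0,-25,0],
    [0.6,0,0,-30,0],
    [0.6,0,0,-30,0],
    [0.6,0,0,-20,0],
    [0.6,0,0,-10,0],
    [0.6,0,0,0,0],
  ],
)

```text
time: 27.32
tcp_pos: [444.0, 243.7, 149.9]
ee_rot: [-2.228, 2.214, -0.0]
ft_force: [-0.1, 0.0, -0.8]
finger_gap: 26.6
```

```bash
python3 - <<'E'
from h import *
plan(485.5,-77,148,-89.5,8)
snap('wrist','w13')
E
```

```text
at [444.  243.7 149.9] yaw -89.6 | shift [321.  -39.5   1.8] norm 323 per 8 [40.1 -4.9  0.2] turn -0.1 t 27.325 gap 26.6 F [-0.1  0.  -0.8] q6 2.0
```

View pics/w13.png

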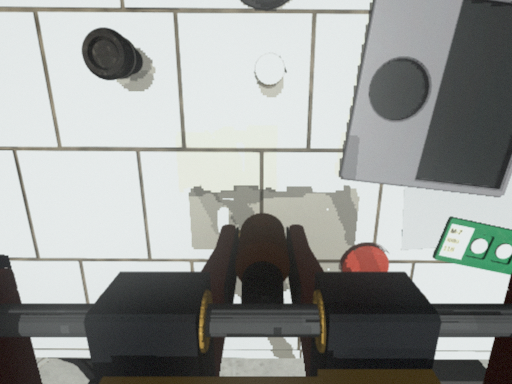

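>>> step_arm(
  motion=[
    [0.6,15,-2,0,0],
    [0.6,35,-4,0,0],
    [0.6,42,-5,0,0],
    [0.6,42,-5,0,0],
    [0.6,42,-5,0,0],
    [0.6,42,-5,0,0],
    [0.6,42,-5,0,0],
    [0.6,36,-5,0,0],
    [0.6,25,-3,0,0],
    [0.6,0,0,10,0],
    [0.6,0,0,25,0],
    [0.6,0,0,25,0],
  ],
)

```text
time: 28.88
tcp_pos: [484.1, -76.6, 87.7]
ee_rot: [2.228, -2.214, -0.002]
ft_force: [-0.1, -0.0, -0.8]
finger_gap: 26.4
```

>>> step_arm(
  motion=[
    [0.6,0,0,20,0],
    [0.6,0,0,10,0],
    [0.6,0,0,0,0],
    [0.6,0,0,0,0],
  ],
)

```text
time: 29.38
tcp_pos: [485.4, -77.1, 60.5]
ee_rot: [-2.228, 2.214, -0.002]
ft_force: [-0.4, 0.0, -0.3]
finger_gap: 26.8
```

```bash
python3 - <<'E'
from h import *
plan(485.5,-77,19,-89.5,8)
snap('wrist','w14')
E
```

```text
at [485.4 -77.1  60.5] yaw -89.6 | shift [-0.2 -0.  41.5] norm 42 per 8 [-0.  -0.   5.2] turn -0.1 t 29.375 gap 26.8 F [-0.4  0.  -0.3] q6 1.34
```

View pics/w14.png

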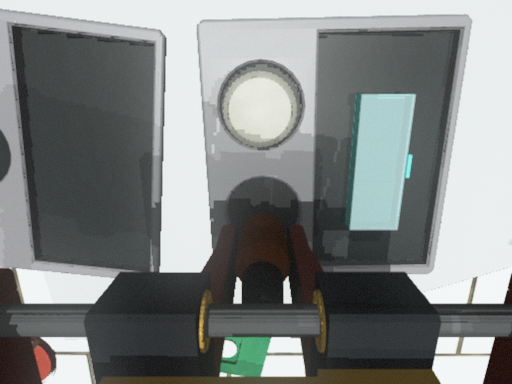

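Case centred in its well (col 261, row 105); bottle over the second well. Lower.

>>> step_arm(
  motion=[
    [0.6,0,0,8,0],
    [0.6,0,0,12,0],
    [0.6,0,0,10,0],
    [0.6,0,0,5,0],
    [0.6,0,0,2.5,0],
    [0.6,0,0,1.5,0],
    [0.6,0,0,0,0],
  ],
)

```text
time: 30.3
tcp_pos: [485.0, -77.1, 20.7]
ee_rot: [-2.228, 2.214, -0.001]
ft_force: [0.4, -0.2, -0.7]
finger_gap: 26.4
```

>>> step_arm(
  motion=[
    [0.6,0,0,1,0],
    [0.6,0,0,0,0],
  ],
)

```text
time: 30.55
tcp_pos: [484.9, -77.1, 19.6]
ee_rot: [-2.228, 2.214, -0.0]
ft_force: [-0.9, 0.5, 0.3]
finger_gap: 26.4
```

>>> step_arm(
  motion=[
    [0.6,0,0,0.6,0],
    [0.6,0,0,0,0],
  ],
)

```text
time: 30.8
tcp_pos: [484.9, -77.1, 18.9]
ee_rot: [2.228, -2.215, 0.0]
ft_force: [-0.1, -0.3, -0.7]
finger_gap: 26.8
```

>>> step_arm(
  motion=[
    [0.6,0,0,0.6,0],
    [0.6,0,0,0,0],
  ],
)

```text
time: 31.05
tcp_pos: [484.9, -77.1, 19.0]
ee_rot: [-2.228, 2.214, -0.0]
ft_force: [-2.7, 0.4, 4.8]
finger_gap: 26.6
```

>>> step_arm(
  motion=[
    [0.3,0,0,0,0],
    [0.2,0,0,0,0],
    [0.1,0,0,0,0],
    [0.1,0,0,-5,0],
    [0.1,0,0,-20,0],
    [0.1,0,0,-35,0],
    [0.1,0,0,-40,0],
    [0.1,0,0,-40,0],
    [0.1,0,0,-30,0],
    [0.1,0,0,-10,0],
  ],
)

```text
time: 32.3
tcp_pos: [485.6, -77.3, 200.9]
ee_rot: [-2.227, 2.213, -0.005]
ft_force: [-0.8, -0.1, -0.3]
finger_gap: 39.7
```

>>> step_arm(
  motion=[
    [0.1,15,0,0,-8],
    [0.1,0,0,0,-10],
    [0.1,0,0,0,-10],
    [0.1,0,0,0,-10],
    [0.1,0,0,0,-10],
    [0.1,0,0,0,-10],
    [0.1,0,0,0,-10],
    [0.1,0,0,0,-10],
    [0.1,0,0,0,-10],
    [0.1,0,0,0,-5],
    [0.1,0,0,0,0],
  ],
)

```text
time: 33.67
tcp_pos: [484.6, -92.0, 197.2]
ee_rot: [-3.14, -0.091, 0.003]
ft_force: [0.4, -0.9, -0.3]
finger_gap: 39.8
```

```bash
python3 - <<'E'
from h import *
plan(536.6,-350,200,3,8)
snap('wrist','w15')
c,K,R,t=load('side0');a=cv2.resize(c[0:220,300:512],None,fx=2.7,fy=2.7,interpolation=cv2.INTER_CUBIC);a=np.clip(a*1.5,0,255).astype(np.uint8);cv2.imwrite('pics/s0b.png',a[:,:,::-1])
print([proj(K,R,t,p).round() for p in [(536,-403,0),(536,-465,0),(536,-440,84),(536,-440,150),(536,-440,250)]])
E
```

```text
at [484.6 -92.  197.2] yaw 3.3 | shift [ 37.  260.5  -3.1] norm 263 per 8 [ 4.6 32.6 -0.4] turn 0.3 t 33.675 gap 39.8 F [ 0.4 -0.9 -0.3] q6 -0.31
[array([368., 173.]), array([382., 168.]), array([380., 148.]), array([383., 129.]), array([388.,  98.])]
```

View pics/w15.png

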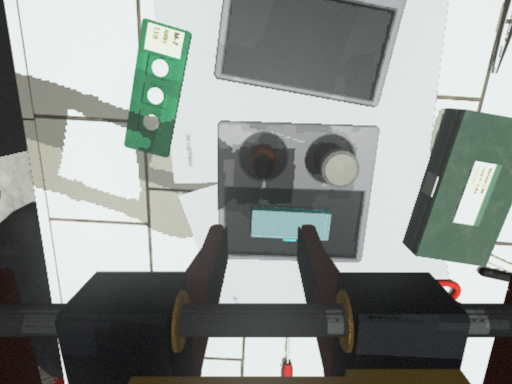

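View pics/s0b.png

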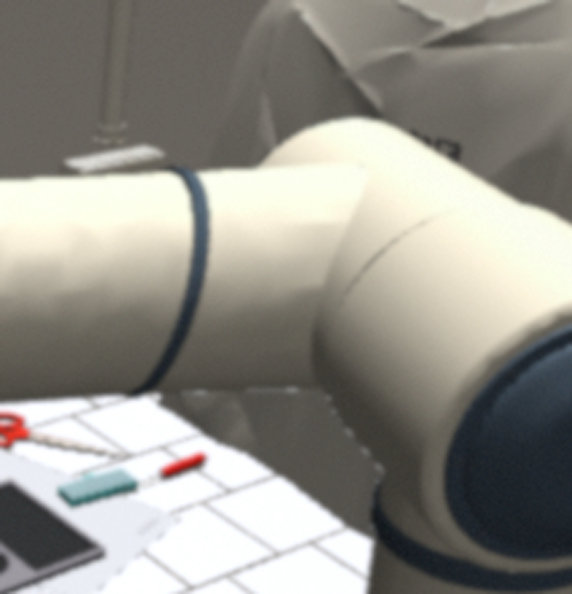

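```bash
python3 - <<'E'
from h import *
c,K,R,t=load('top0')
for v in (150,165,182,200):
    row=c[v].max(1).astype(int); print(v,row[388:412].tolist())
for p in [(395,150),(398,165),(400,182),(403,200)]: print(ray(K,R,t,*p,0).round())
c,K,R,t=load('side0')
for p in [(385,167),(415,192),(360,147)]: print('side',ray(K,R,t,*p,0).round())
a=cv2.resize(load('top0')[0][80:290,340:512],None,fx=3.5,fy=2.8,interpolation=cv2.INTER_CUBIC);a=np.clip(a*1.7,0,255).astype(np.uint8);cv2.imwrite('pics/t0b.png',a[:,:,::-1])
E
```

```text
150 [137, 139, 139, 141, 141, 144, 145, 13, 16, 31, 35, 29, 29, 32, 26, 32, 27, 33, 29, 35, 28, 30, 27, 34]
165 [121, 121, 129, 129, 132, 130, 130, 134, 137, 15, 28, 29, 32, 37, 34, 37, 34, 36, 35, 28, 24, 28, 26, 37]
182 [142, 142, 139, 138, 139, 136, 142, 137, 138, 139, 142, 143, 128, 21, 27, 33, 37, 38, 29, 29, 23, 27, 25, 17]
200 [146, 147, 121, 114, 101, 93, 96, 97, 88, 93, 74, 77, 79, 79, 65, 74, 78, 95, 2, 22, 23, 26, 26, 29]
[ 641. -484.    0.]
[ 589. -486.    0.]
[ 532. -484.    0.]
[ 472. -484.    0.]
side [ 538. -478.    0.]
side [ 378. -449.    0.]
side [ 692. -503.    0.]
```

View pics/t0b.png

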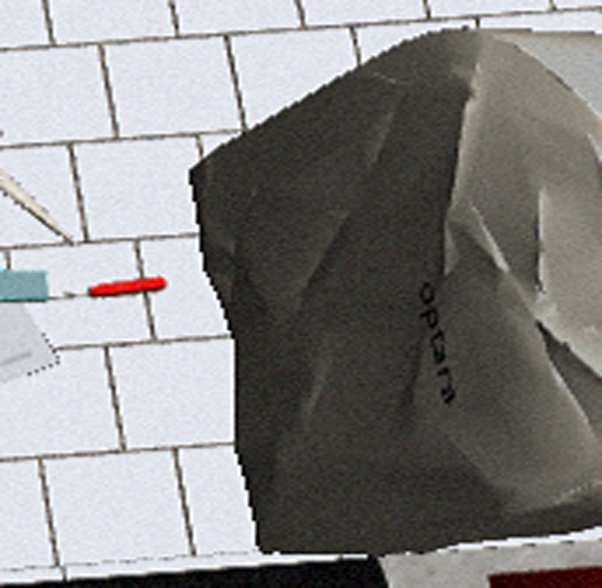

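>>> step_arm(
  motion=[
    [0.1,3,15,0,0],
    [0.1,4,30,0,0],
    [0.1,5,38,0,0],
    [0.1,5,38,5,0],
    [0.1,5,38,10,0],
    [0.1,5,38,15,0],
    [0.1,4,38,20,0],
    [0.1,3,38,20,0],
    [0.1,0,25,20,0],
    [0.1,0,10,20,0],
    [0.1,0,2,15,0],
    [0.1,0,0,0,0],
  ],
)

```text
time: 35.22
tcp_pos: [536.4, -398.5, 71.5]
ee_rot: [-3.138, -0.092, 0.003]
ft_force: [-1.5, 0.1, -0.9]
finger_gap: 39.7
```

```bash
python3 - <<'E'
from h import *
snap('wrist','w16')
plan(536.6,-401,4,3,8)
E
```

```text
at [ 537.  -398.7   73. ] yaw 3.4 | shift [-0.5  2.4 69. ] norm 69 per 8 [-0.1  0.3  8.6] turn 0.4 t 35.275 gap 39.6 F [0.2 0.5 0.5] q6 -0.75
```

View pics/w16.png

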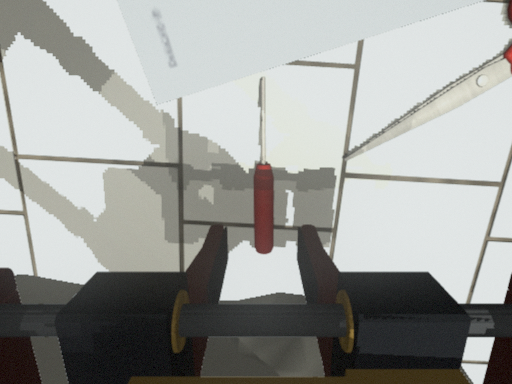

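```bash
python3 - <<'E'
from h import *
c,K,R,t=load('w16')
for p in [(264,165,8),(264,252,5),(263,80,3),(263.5,208,10)]: print(ray(K,R,t,*p).round(1))
E
```

```text
[ 535.6 -367.5    8. ]
[ 539.9 -439.6    5. ]
[ 531.4 -308.6    3. ]
[ 537.1 -400.2   10. ]
```

>>> step_arm(
  motion=[
    [0.1,0,4,12,0],
    [0.1,0,0,16,0],
    [0.1,0,0,16,0],
    [0.1,0,0,12,0],
    [0.1,0,0,6,0],
    [0.1,0,0,3,0],
    [0.1,0,0,0,0],
    [0.1,0,0,0,0],
  ],
)

```text
time: 36.28
tcp_pos: [537.5, -403.8, 9.0]
ee_rot: [3.14, 0.092, 0.001]
ft_force: [0.3, 0.3, 0.3]
finger_gap: 39.4
```

>>> step_arm(
  motion=[
    [0.1,0,0,3,0],
    [0.1,0,0,1.5,0],
    [0.1,0,0,0,0],
    [0.9,0,0,0,0],
    [0.9,0,0,0,0],
    [0.9,0,0,0,0],
    [0.9,0,0,0,0],
    [0.9,0,0,0,0],
  ],
)

```text
time: 37.28
tcp_pos: [537.3, -403.6, 3.9]
ee_rot: [3.14, 0.092, 0.0]
ft_force: [0.1, -0.5, 0.1]
finger_gap: 14.6
```

>>> step_arm(
  motion=[
    [0.9,0,0,-3,0],
    [0.9,0,0,-8,0],
    [0.9,0,0,-15,0],
    [0.9,0,0,-20,0],
    [0.9,0,-10,-20,0],
    [0.9,0,-20,-20,0],
    [0.9,0,-30,-10,0],
    [0.9,0,-38,0,0],
    [0.9,0,-38,0,0],
    [0.9,0,-30,0,0],
    [0.9,0,-10,0,0],
    [0.9,0,0,0,0],
  ],
)

```text
time: 38.78
tcp_pos: [527.2, -227.7, 100.8]
ee_rot: [3.139, 0.093, 0.002]
ft_force: [-0.2, -0.4, -0.5]
finger_gap: 14.4
```

```bash
python3 - <<'E'
from h import *
snap('wrist','w17')
plan(516,40,100,3,8)
E
```

```text
at [ 527.1 -228.4  100.5] yaw 3.4 | shift [   4.6 -268.6    0.3] norm 269 per 8 [  0.6 -33.6   0. ] turn 0.4 t 38.825 gap 14.6 F [ 0.1 -0.6 -1. ] q6 -0.53
```

View pics/w17.png

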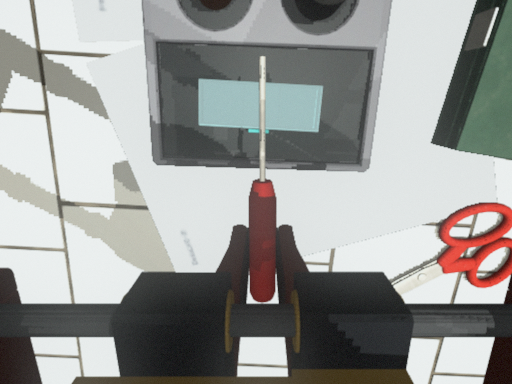

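>>> step_arm(
  motion=[
    [0.9,0,0,-15,0],
    [0.9,0,0,-25,0],
    [0.9,0,0,-20,0],
    [0.9,2,-20,0,0],
    [0.9,5,-36,0,0],
    [0.9,5,-40,0,0],
    [0.9,6,-40,0,0],
    [0.9,6,-40,0,0],
    [0.9,6,-36,0,0],
    [0.9,4,-30,0,0],
    [0.9,2,-16,0,0],
    [0.9,0,-6,0,0],
  ],
)

```text
time: 40.33
tcp_pos: [547.1, 38.7, 159.3]
ee_rot: [3.14, 0.094, -0.001]
ft_force: [-0.1, -0.7, -0.1]
finger_gap: 14.8
```

>>> step_arm(
  motion=[
    [0.9,0,0,0,-5],
    [0.9,0,0,0,-10],
    [0.9,0,0,0,-10],
    [0.9,0,0,0,-10],
    [0.9,0,0,0,-10],
    [0.9,0,0,0,-10],
    [0.9,0,0,0,-10],
    [0.9,0,0,0,-10],
    [0.9,0,0,0,-5],
    [0.9,0,0,0,0],
    [0.9,0,0,0,0],
  ],
)

```text
time: 41.7
tcp_pos: [547.4, 37.3, 159.7]
ee_rot: [-2.349, -2.086, 0.0]
ft_force: [0.4, 0.1, -0.7]
finger_gap: 14.5
```

```bash
python3 - <<'E'
from h import *
snap('wrist','w18')
plan(549.4,37.5,60,84,8)
E
```

```text
at [547.4  37.4 159.8] yaw 83.2 | shift [ 0.3  1.9 99.8] norm 100 per 8 [ 0.   0.2 12.5] turn -0.8 t 41.75 gap 14.6 F [ 0.5 -0.3 -0.4] q6 -1.45
```

View pics/w18.png

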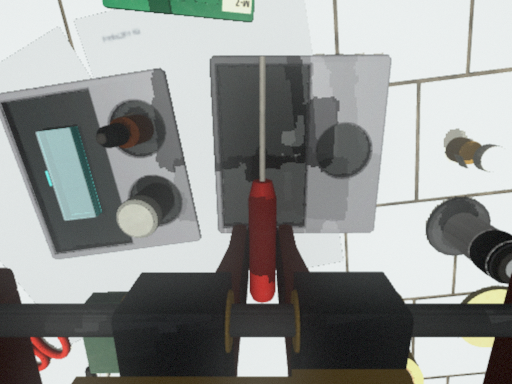

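```bash
python3 - <<'E'
from h import *
c,K,R,t=load('w18')
P=[ray(K,R,t,*p,13) for p in [(212,57),(388,56),(375,231),(215,234)]]
for p in P: print(p.round(1))
print('ctr',np.mean(P,0).round(1),'well',ray(K,R,t,344,150,13).round(1))
P=[ray(K,R,t,*p,13) for p in [(216,62),(312,61),(305,226),(218,229)]]
for p in P: print(p.round(1))
print('rec',np.mean(P,0).round(1))
# telescope eyecup top z=88, foot
print(ray(K,R,t,459,226,8).round(1),ray(K,R,t,507,258,88).round(1))
a=cv2.resize(c[30:300,190:512],None,fx=2.4,fy=2.2,interpolation=cv2.INTER_CUBIC);cv2.imwrite('pics/w18z.png',a[:,:,::-1])
E
```

```text
[429.2   5.3  13. ]
[447.5 164.3  13. ]
[619.9 149.7  13. ]
[602.9 -20.5  13. ]
ctr [524.9  74.7  13. ] well [528.8 120.8  13. ]
[433.8   8.2  13. ]
[443.5  95.4  13. ]
[605.2  76.   13. ]
[597.6 -16.4  13. ]
rec [520.   40.8  13. ]
[627.3 241.6   8. ] [620.8 233.4  88. ]
```

View pics/w18z.png

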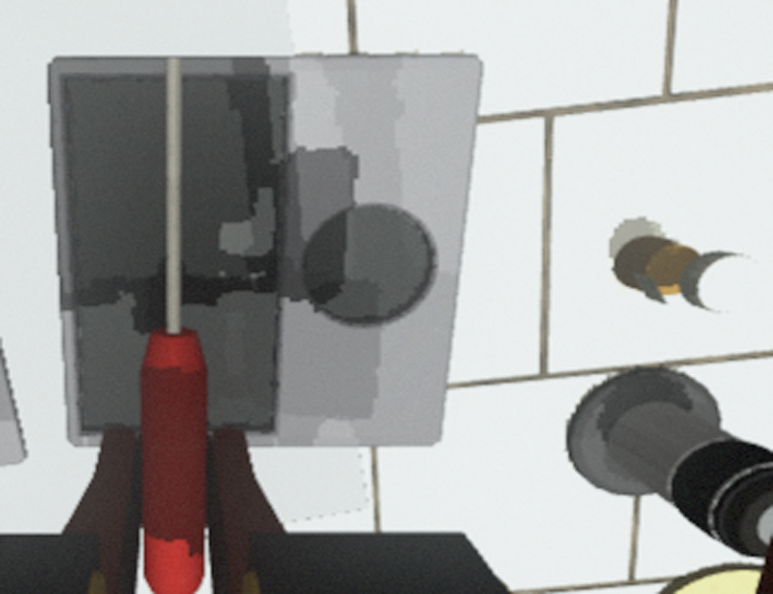

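>>> step_arm(
  motion=[
    [0.9,0,1,12,-0.8],
    [0.9,0,1,22,0],
    [0.9,0,0,25,0],
    [0.9,0,0,22,0],
    [0.9,0,0,14,0],
    [0.9,0,0,5,0],
    [0.9,0,0,0,0],
    [0.9,0,0,0,0],
  ],
)

```text
time: 42.75
tcp_pos: [550.0, 37.5, 60.9]
ee_rot: [2.331, 2.105, 0.002]
ft_force: [0.8, -0.5, -0.5]
finger_gap: 14.4
```

```bash
python3 - <<'E'
from h import *
snap('wrist','w19')
plan(550,37.5,8,84,8)
E
```

```text
at [550.   37.5  60.9] yaw 84.2 | shift [-0.1 -0.1 52.9] norm 53 per 8 [-0.  -0.   6.6] turn 0.2 t 42.8 gap 14.9 F [0.  0.3 0.2] q6 -1.46
```

View pics/w19.png

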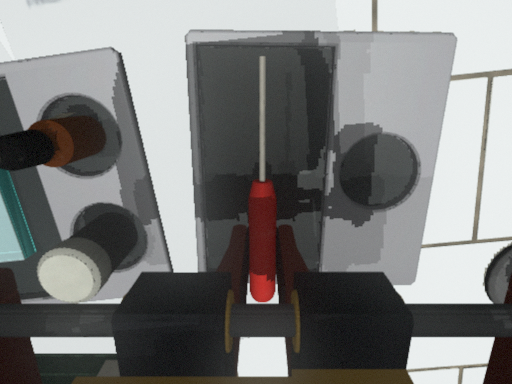

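>>> step_arm(
  motion=[
    [0.9,0,0,8,0],
    [0.9,0,0,14,0],
    [0.9,0,0,12,0],
    [0.9,0,0,8,0],
    [0.9,0,0,4,0],
    [0.9,0,0,2,0],
    [0.9,0,0,1,0],
    [0.9,0,0,0,0],
    [0.9,0,0,0,0],
  ],
)

```text
time: 43.92
tcp_pos: [549.6, 37.5, 11.2]
ee_rot: [2.332, 2.105, 0.001]
ft_force: [0.5, -0.7, -1.0]
finger_gap: 14.4
```

>>> step_arm(
  motion=[
    [0.9,0,0,1.5,0],
    [0.9,0,0,0,0],
  ],
)

```text
time: 44.18
tcp_pos: [549.4, 37.5, 9.2]
ee_rot: [-2.332, -2.105, 0.0]
ft_force: [-0.5, 0.1, 0.1]
finger_gap: 14.4
```

>>> step_arm(
  motion=[
    [0.9,0,0,0.8,0],
    [0.9,0,0,0,0],
  ],
)

```text
time: 44.42
tcp_pos: [549.4, 37.5, 8.4]
ee_rot: [-2.332, -2.105, 0.0]
ft_force: [-0.6, -0.2, 0.4]
finger_gap: 14.6
```

>>> step_arm(
  motion=[
    [0.9,0,0,0.6,0],
    [0.9,0,0,0,0],
  ],
)

```text
time: 44.68
tcp_pos: [549.4, 37.6, 7.9]
ee_rot: [-2.332, -2.105, 0.0]
ft_force: [0.1, -0.0, -0.5]
finger_gap: 14.5
```

>>> step_arm(
  motion=[
    [0.9,0,0,0.4,0],
    [0.9,0,0,0,0],
  ],
)

```text
time: 44.92
tcp_pos: [549.5, 37.5, 7.9]
ee_rot: [2.332, 2.105, 0.0]
ft_force: [-1.3, -0.5, 2.8]
finger_gap: 14.4
```

>>> step_arm(
  motion=[
    [0.6,0,0,0,0],
    [0.4,0,0,0,0],
    [0.3,0,0,0,0],
    [0.3,0,0,-5,0],
    [0.3,0,0,-20,0],
    [0.3,0,0,-35,0],
    [0,0,0,-40,0],
    [-0.4,0,0,-40,0],
    [-0.4,0,0,-30,0],
    [-0.4,0,0,-15,0],
    [-0.4,0,0,0,0],
  ],
)

```text
time: 46.3
tcp_pos: [549.9, 37.6, 194.1]
ee_rot: [2.331, 2.104, 0.003]
ft_force: [0.3, 0.5, 0.2]
finger_gap: 61.4
```

```bash
python3 - <<'E'
from h import *
snap('wrist','w20')
plan(625,237,180,84,8)
E
```

```text
at [549.4  37.5 192.4] yaw 84.2 | shift [206.1  54.8  12.5] norm 214 per 8 [25.8  6.9  1.6] turn 0.2 t 46.35 gap 61.5 F [-0.1 -0.7 -0.7] q6 -1.46
```

View pics/w20.png

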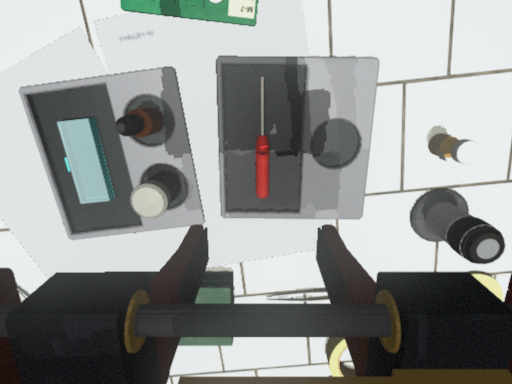

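```bash
python3 - <<'E'
from h import *
c,K,R,t=load('w20')
a=cv2.resize(c[170:290,390:512],None,fx=5,fy=5,interpolation=cv2.INTER_CUBIC);cv2.imwrite('pics/w20z.png',a[:,:,::-1])
print(ray(K,R,t,439.5,215,8).round(1),ray(K,R,t,486.5,247,88).round(1))
E
```

```text
[627.5 240.8   8. ] [628.7 242.1  88. ]
```

View pics/w20z.png

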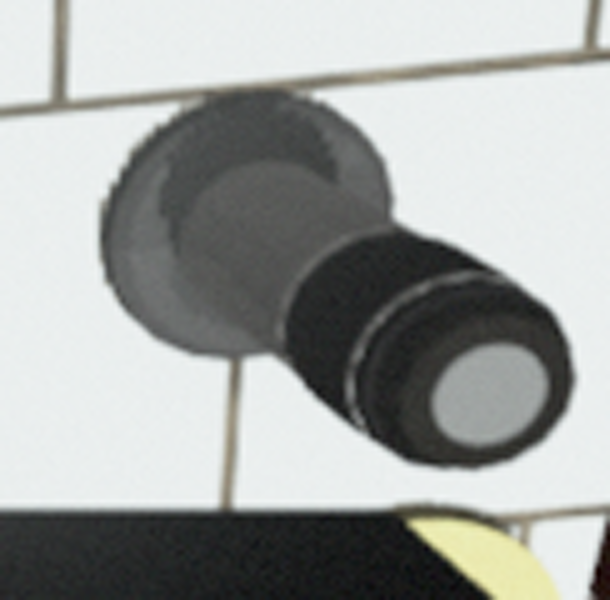

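>>> step_arm(
  motion=[
    [-0.4,12,2,0,0],
    [-0.4,24,5,2,0],
    [-0.4,30,7,3,0],
    [-0.4,30,7,3,0],
    [-0.4,30,7,3,0],
    [-0.4,30,7,1,0],
    [-0.4,24,6,0,0],
    [-0.4,14,3,0,0],
    [-0.4,6,1,0,0],
    [-0.4,0,0,0,0],
    [-0.4,0,0,0,0],
  ],
)

```text
time: 47.72
tcp_pos: [614.6, 231.2, 180.7]
ee_rot: [2.333, 2.104, 0.0]
ft_force: [0.1, -0.3, 0.4]
finger_gap: 61.5
```

```bash
python3 - <<'E'
from h import *
snap('wrist','w21')
plan(625,237,56,84,8)
E
```

```text
at [614.6 231.2 180.8] yaw 84.1 | shift [  6.8   9.7 124.8] norm 125 per 8 [ 0.9  1.2 15.6] turn 0.1 t 47.775 gap 61.5 F [-0.3 -0.2  0.4] q6 -1.16
```

View pics/w21.png

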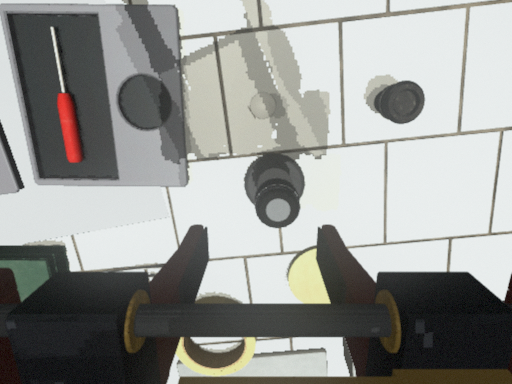

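```bash
python3 - <<'E'
from h import *
c,K,R,t=load('w21')
a=cv2.resize(c[140:240,230:320],None,fx=6,fy=6,interpolation=cv2.INTER_CUBIC);cv2.imwrite('pics/w21z.png',a[:,:,::-1])
print(ray(K,R,t,274.5,183,8).round(1),ray(K,R,t,278,209,88).round(1), proj(K,R,t,(628,240.5,8)),proj(K,R,t,(628,240.5,88)))
E
```

```text
[628.5 243.2   8. ] [629.7 243.1  88. ] [272.01625137 182.79301434] [274.80908814 207.44609407]
```

View pics/w21z.png

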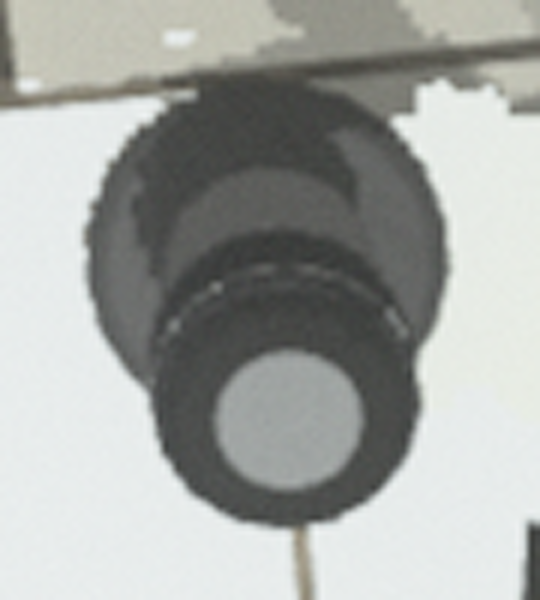

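```bash
python3 -c "
from h import *
plan(629,242.7,105,84,8)"
```

```text
at [614.6 231.2 180.8] yaw 84.1 | shift [12.9 13.1 75.8] norm 78 per 8 [1.6 1.6 9.5] turn 0.1 t 47.775 gap 61.5 F [-0.3 -0.2  0.4] q6 -1.16
```

>>> step_arm(
  motion=[
    [-0.4,4,4,10,0],
    [-0.4,5,5,15,0],
    [-0.4,4,4,20,0],
    [-0.4,0,0,18,0],
    [-0.4,0,0,8,0],
    [-0.4,0,0,5,0],
    [-0.4,0,0,0,0],
    [-0.4,0,0,0,0],
  ],
)

```text
time: 48.78
tcp_pos: [629.2, 243.6, 105.6]
ee_rot: [2.331, 2.105, 0.002]
ft_force: [-0.3, -0.2, 0.4]
finger_gap: 61.3
```

```bash
python3 - <<'E'
from h import *
c,K,R,t=snap('wrist','w22')
plan(629,242.7,56,84,8)
print(proj(K,R,t,(629,242.7,88)),-R.T@t)
s=arm.get_state();M=Rn.from_rotvec(s['ee_rot']).as_matrix();print('tcp axis at z88',proj(K,R,t,s['tcp_pos']+M[:,2]*(s['tcp_pos'][2]-88)))
E
```

```text
at [629.2 243.6 105.6] yaw 84.2 | shift [-1.  -0.2 49.6] norm 50 per 8 [-0.1 -0.   6.2] turn 0.2 t 48.825 gap 61.6 F [-0.1  0.2 -0.8] q6 -1.15
[261.11461858 229.62265376] [549.35056881 251.46376336 268.40329683]
tcp axis at z88 [262.65987623 229.80121674]
```

View pics/w22.png

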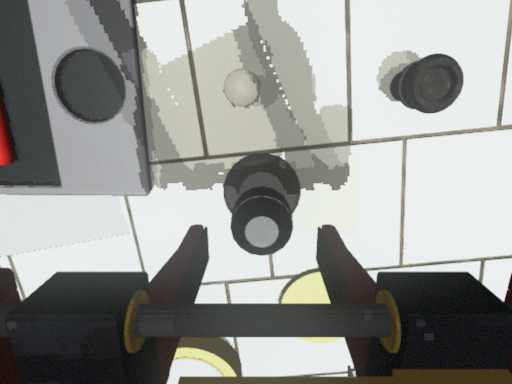

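>>> step_arm(
  motion=[
    [-0.4,0,0,8,0],
    [-0.4,0,0,14,0],
    [-0.4,0,0,12,0],
    [-0.4,0,0,8,0],
    [-0.4,0,0,4,0],
    [-0.4,0,0,2,0],
    [-0.4,0,0,0,0],
    [-0.4,0,0,0,0],
  ],
)

```text
time: 49.82
tcp_pos: [629.1, 243.6, 57.1]
ee_rot: [2.332, 2.105, 0.001]
ft_force: [0.3, 0.2, -0.3]
finger_gap: 60.9
```

```bash
python3 - <<'E'
from h import *
c,K,R,t=snap('wrist','w23')
plan(629,242.7,56,84,8)
E
```

```text
at [629.1 243.6  57.1] yaw 84.2 | shift [-0.9  0.   1.1] norm 1 per 8 [-0.1  0.   0.1] turn 0.2 t 49.875 gap 61.5 F [-0.4 -0.4 -0.1] q6 -1.15
```

View pics/w23.png

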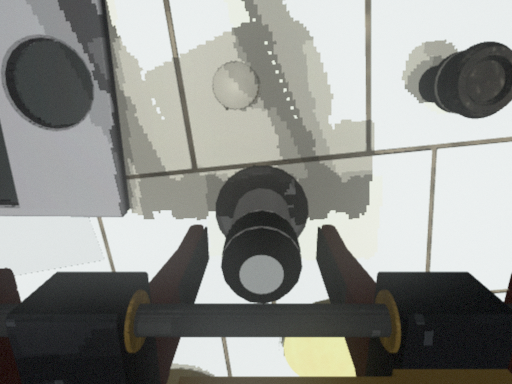

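>>> step_arm(
  motion=[
    [-0.1,0,0,0,0],
    [0.02,0,0,0,0],
    [0.06,0,0,0,0],
    [0.1,0,0,0,0],
    [0.4,0,0,0,0],
    [0.4,0,0,0,0],
    [0.4,0,0,0,0],
  ],
)

```text
time: 50.75
tcp_pos: [628.8, 243.4, 56.6]
ee_rot: [2.332, 2.105, -0.0]
ft_force: [0.7, -0.2, 1.2]
finger_gap: 39.6
```

Lift straight up slowly past 44 mm.

>>> step_arm(
  motion=[
    [0.4,0,0,-2,0],
    [0.4,0,0,-4,0],
    [0.4,0,0,-5,0],
    [0.4,0,0,-6,0],
    [0.4,0,0,-6,0],
    [0.4,0,0,-6,0],
    [0.4,0,0,-6,0],
    [0.4,0,0,-6,0],
    [0.4,0,0,-6,0],
    [0.4,0,0,-6,0],
    [0.4,0,0,-6,0],
    [0.4,0,0,-6,0],
  ],
)

```text
time: 52.25
tcp_pos: [628.8, 243.5, 122.0]
ee_rot: [2.332, 2.105, 0.0]
ft_force: [0.9, 0.1, -0.7]
finger_gap: 39.6
```

>>> step_arm(
  motion=[
    [0.4,0,0,-8,0],
    [0.4,0,0,-10,0],
    [0.4,0,0,-10,0],
    [0.4,0,0,-10,0],
    [0.4,0,0,-5,0],
    [0.4,0,0,0,0],
  ],
)

```text
time: 53.0
tcp_pos: [629.0, 243.6, 165.1]
ee_rot: [2.332, 2.105, 0.001]
ft_force: [-0.4, 0.1, -1.2]
finger_gap: 39.4
```

```bash
python3 - <<'E'
from h import *
c,K,R,t=snap('wrist','w24')
plan(528.5,119,165,84,8)
E
```

```text
at [628.9 243.5 164.6] yaw 84.2 | shift [-134.1  -87.2   -0.5] norm 160 per 8 [-16.8 -10.9  -0.1] turn 0.2 t 53.05 gap 39.7 F [ 0.4 -0.1 -1.2] q6 -1.15
```

View pics/w24.png

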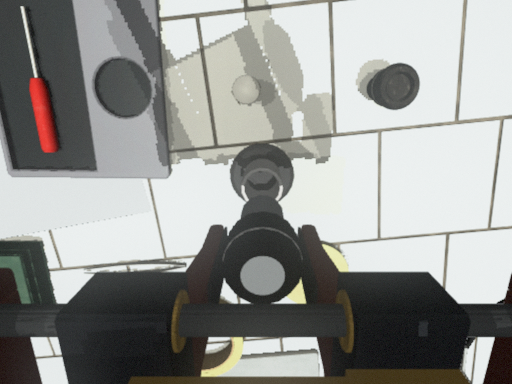

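>>> step_arm(
  motion=[
    [0.4,-8,-5,0,0],
    [0.4,-18,-12,0,0],
    [0.4,-25,-16,0,0],
    [0.4,-27,-17,0,0],
    [0.4,-25,-17,0,0],
    [0.4,-19,-12,0,0],
    [0.4,-9,-6,5,0],
    [0.4,-2,-2,15,0],
    [0.4,0,0,20,0],
    [0.4,0,0,15,0],
    [0.4,0,0,5,0],
    [0.4,0,0,0,0],
  ],
)

```text
time: 54.55
tcp_pos: [528.6, 120.3, 103.9]
ee_rot: [-2.331, -2.105, 0.001]
ft_force: [-0.1, 0.2, -1.3]
finger_gap: 39.5
```

```bash
python3 - <<'E'
from h import *
c,K,R,t=snap('wrist','w25')
plan(529,119.5,53,84,8)
E
```

```text
at [529.  120.3 104.7] yaw 84.2 | shift [-0.8  0.1 51.7] norm 52 per 8 [-0.1  0.   6.5] turn 0.2 t 54.6 gap 39.7 F [-0.7 -0.1 -0.8] q6 -1.31
```

View pics/w25.png

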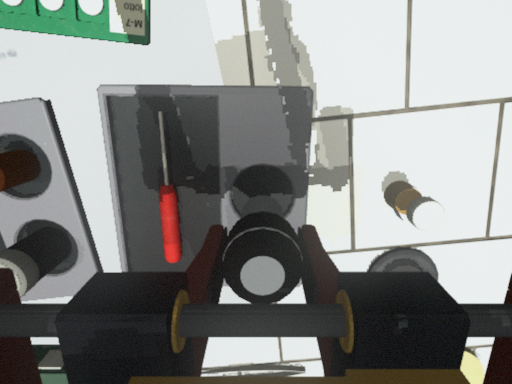

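```bash
python3 - <<'E'
from h import *
c,K,R,t=load('w25')
a=cv2.resize(c[140:290,200:330],None,fx=5,fy=4,interpolation=cv2.INTER_CUBIC);a=np.clip(a*1.8,0,255).astype(np.uint8);cv2.imwrite('pics/w25z.png',a[:,:,::-1])
for p in [(262,164),(231,193),(295,193)]: print(ray(K,R,t,*p,13).round(1))
E
```

```text
[502.5 122.6  13. ]
[524.6  94.   13. ]
[530.1 147.7  13. ]
```

View pics/w25z.png

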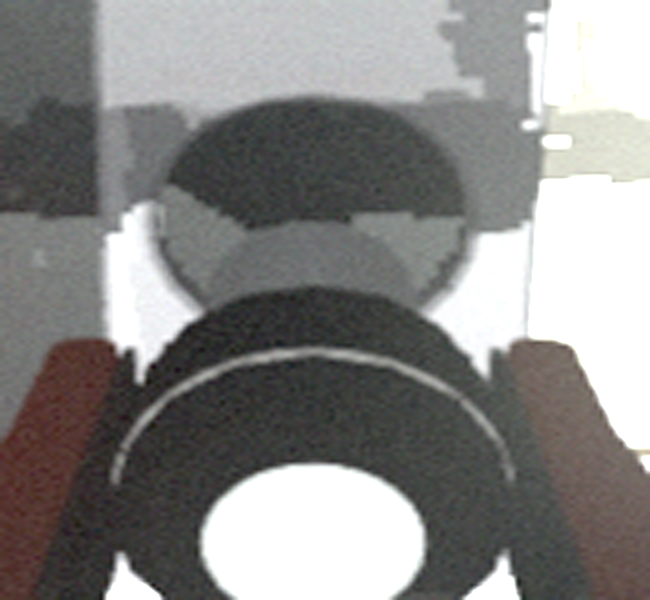

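>>> step_arm(
  motion=[
    [0.4,0,0,8,0],
    [0.4,0,0,13,0],
    [0.4,0,0,12,0],
    [0.4,0,0,8,0],
    [0.4,0,0,4,0],
    [0.4,0,0,2,0],
    [0.4,0,0,1,0],
    [0.4,0,0,0,0],
    [0.4,0,0,0,0],
  ],
)

```text
time: 55.72
tcp_pos: [528.9, 120.1, 56.9]
ee_rot: [2.332, 2.105, 0.001]
ft_force: [0.5, 0.7, -1.1]
finger_gap: 39.8
```

>>> step_arm(
  motion=[
    [0.4,0,0,1.3,0],
    [0.4,0,0,0,0],
  ],
)

```text
time: 55.98
tcp_pos: [528.7, 120.1, 55.1]
ee_rot: [-2.332, -2.105, 0.0]
ft_force: [0.2, -0.5, -0.8]
finger_gap: 39.2
```

>>> step_arm(
  motion=[
    [0.4,0,0,0.6,0],
    [0.4,0,0,0,0],
  ],
)

```text
time: 56.22
tcp_pos: [528.7, 120.1, 54.6]
ee_rot: [-2.332, -2.105, 0.0]
ft_force: [0.4, -0.6, -1.6]
finger_gap: 39.2
```

>>> step_arm(
  motion=[
    [0.4,0,0,1,0],
    [0.4,0,0,0,0],
  ],
)

```text
time: 56.48
tcp_pos: [528.7, 120.1, 53.5]
ee_rot: [-2.332, -2.105, 0.0]
ft_force: [0.2, 0.9, -1.5]
finger_gap: 39.6
```

>>> step_arm(
  motion=[
    [0.4,0,0,0.6,0],
    [0.4,0,0,0,0],
  ],
)

```text
time: 56.72
tcp_pos: [528.7, 120.1, 53.0]
ee_rot: [-2.332, -2.105, 0.0]
ft_force: [1.5, 0.6, -1.7]
finger_gap: 39.7
```

>>> step_arm(
  motion=[
    [0.4,0,0,0.5,0],
    [0.4,0,0,0,0],
  ],
)

```text
time: 56.98
tcp_pos: [528.8, 120.1, 52.5]
ee_rot: [2.332, 2.105, 0.0]
ft_force: [-1.1, -0.2, -0.5]
finger_gap: 39.5
```

>>> step_arm(
  motion=[
    [0.4,0,0,0.4,0],
    [0.4,0,0,0,0],
  ],
)

```text
time: 57.22
tcp_pos: [528.8, 120.1, 52.5]
ee_rot: [2.332, 2.105, 0.0]
ft_force: [-0.9, -0.9, 0.7]
finger_gap: 39.4
```

>>> step_arm(
  motion=[
    [0.4,0,0,0.3,0],
    [0.4,0,0,0,0],
  ],
)

```text
time: 57.48
tcp_pos: [528.9, 120.1, 52.5]
ee_rot: [2.331, 2.105, 0.001]
ft_force: [-2.2, -0.5, 4.7]
finger_gap: 39.4
```

Contact. Release and retreat.

>>> step_arm(
  motion=[
    [0.05,0,0,0,0],
    [-0.05,0,0,0,0],
    [-0.2,0,0,0,0],
    [-0.3,0,0,0,0],
    [-0.3,0,0,-5,0],
    [-0.3,0,0,-20,0],
    [-0.3,0,0,-35,0],
    [-0.3,0,0,-40,0],
    [-0.3,0,0,-35,0],
    [-0.3,0,0,-20,0],
    [-0.3,0,0,0,0],
  ],
)

```text
time: 58.85
tcp_pos: [529.5, 120.2, 209.1]
ee_rot: [2.33, 2.104, 0.005]
ft_force: [-0.2, 0.6, -1.0]
finger_gap: 57.1
```

```bash
python3 - <<'E'
from h import *
c,K,R,t=snap('wrist','w26');snap('side','s26');snap('top','t26')
plan(529,119.5,53,84,8)
a=load('side0')[0];b=load('s26')[0];z=np.hstack([cv2.resize(x[150:300,100:390],None,fx=1.37,fy=2,interpolation=cv2.INTER_CUBIC) for x in (a,b)]);cv2.imwrite('pics/cmp.png',z[:,:,::-1])
c=load('t26')[0];a=cv2.resize(c[110:280,100:400],None,fx=2.66,fy=2.66,interpolation=cv2.INTER_CUBIC);a=np.clip(a*1.4,0,255).astype(np.uint8)
cv2.imwrite('pics/top26z.png',a[:,:,::-1])
E
```

```text
at [528.2 120.  205.1] yaw 84.2 | shift [ -0.3   1.3 152. ] norm 152 per 8 [-0.   0.2 19. ] turn 0.2 t 59.0 gap 57.4 F [ 0.2  0.  -0.6] q6 -1.31
```

View pics/w26.png

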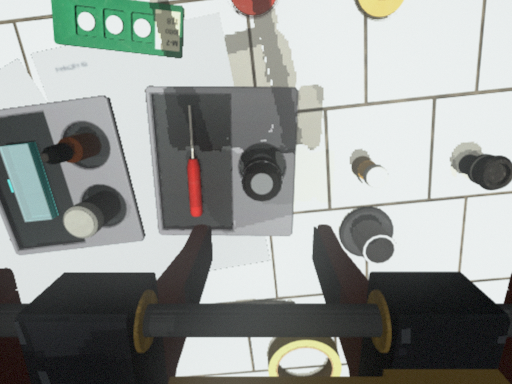

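View pics/cmp.png

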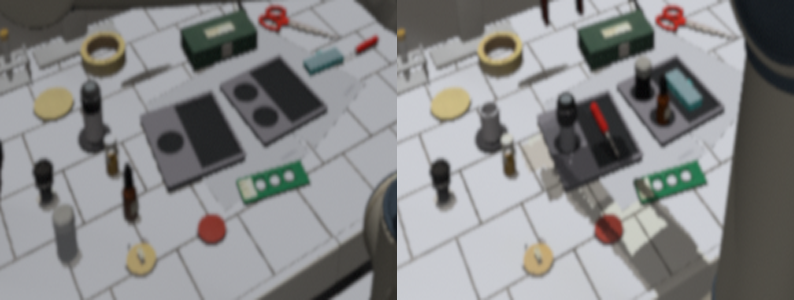

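View pics/top26z.png

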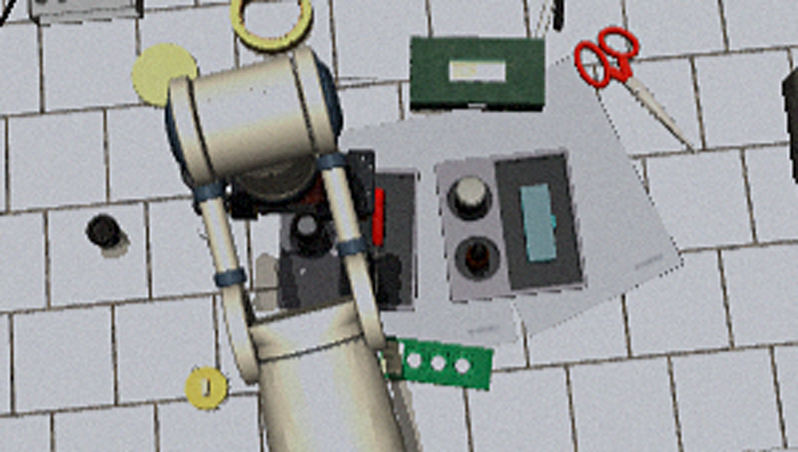

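```bash
python3 - <<'E'
from h import *
c,K,R,t=load('w26');print('sleeve',ray(K,R,t,366.5,233.5,8).round(1))
print(arm.get_state()['dq'].round(3)); print(arm.sign_off())
E
```

```text
sleeve [629.9 242.    8. ]
[-0.001  0.006  0.008  0.    -0.     0.   ]
the job is handed in; nothing more can be done
None
```

Both kits are made up and the job was handed in at about 59 s of the 131 s allowed. I placed the items in the order asked: slide mailer, objective case, oil bottle, screwdriver, then the telescope.

- **Setting down:** I lowered each item in small steps until a light contact of about 3–5 N. At contact, the heights matched the 4 mm recess floors to within about 1 mm.
- **Telescope:** it came straight up about 108 mm, well past the 44 mm needed to clear the sleeve, before any sideways move.
- **Last pictures:** the mailer lies flat and lengthwise, the case and bottle stand in their wells, the screwdriver lies lengthwise, and the telescope stands barrel down in its well.
- **Bystanders:** the sleeve's position measured within about 2 mm of where it was before. By eye, the eyepiece and vial look unmoved in before-and-after side views; I did not measure them.

No check failed. My estimates of the phase tray's centre differed by up to 4–5 mm between views, so I re-measured it close up before setting down the screwdriver and the telescope.

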